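Unload and reload the gluing jig

ROBOT

A 7-joint arm with a two-finger parallel gripper is mounted at the origin on a cart in front of the work surface, level with it; the furniture and walls round the work are solid. World frame = base frame: x ahead of the robot, y to its left, z up, the work surface at z = 0. Lengths are in mm, angles in rad, forces in N, time in s.
With the tool pointing down it reaches from about 350 to 900 mm from the base axis. Payload 8.1 kg.
Tool frame: the origin (TCP) lies at the very end of the fingers, on their centre line; the grasp point (between the pads) lies 19 mm behind it; z points along the fingers, y is the line along which they close (so a half turn about z gives the same grasp; the last joint's range is limited). The gripper opens to 85 mm and grips with 20 to 120 N. Pads are 22 mm wide; open, the fingers measure 114 mm over their backs; the gripper's body (76 mm by 85 mm) begins 54 mm behind the grasp point. The pads swing forward as they close: fully open they stand 13 mm farther back than shut.
Start: joints at [1.158, 0.434, 0.025, 1.573, -0.012, 1.134, -0.075], TCP at [190.519, -595.268, 231.323] pointing down, gripper open.
Joint ranges: [-2.62, 2.62], [-0.44, 2.09], [-1.27, 1.32], [0.08, 2.57], [-1.32, 4.46], [0.12, 2], [-2.74, 2.74]. Speed limits (rad/s): [2.22, 2.22, 3.01, 3.01, 3.14, 3.14, 3.14].

INTERFACE

Orientations are given as a 3x3 rotation matrix whose columns are the frame's x, y, z axes.
In Python, from plant import arm gives the robot as it stands. The module is installed in compiled form; this text tells all that it offers.
- The arm moves only by the shell command python3 -m jog 'ROWS'. ROWS is JSON, a list of rows, each a list of 3 entries, a list of its own where there are three numbers: the shift along the tool's x, y, z in cm, then the turn, a rotation vector about the tool's x, y, z in rad, then the closure, from -1 (fully open) to 1 (shut). A call has 1 to 5 rows; each row is the pose to reach, as a shift and turn from the pose commanded when the call began, along the tool's axes at that moment; what a row does not reach only later rows make up. A row lasts 1/12 s, in which the tool goes at most 41.7 mm and 7.16 degrees, less where a joint would pass 70% of its speed; a pose out of reach is approached as far as the arm can. A call with a gripper value outside its range is refused whole. The fingers move at their own pace and stop on an object; the grip force is fixed at half the most. Time passes only in rows, so rows that repeat a pose let the fingers close. It gives the time, the measured TCP pose, the force, the opening and the grip force at its end, in the units of the state.
- arm.observe(): the state, without advancing time (a new reading comes with each control period).
- arm.snapshot(name): name is "scene" or "side" or "wrist"; returns a dict with "frame" (420x560x3 uint8, red, green, blue), "camera_matrix" (3x3 intrinsics, pixels), "k1" (the pictures are not rectified: a ray, as slopes to the right and down, at radius r is drawn at 1 + k1 r^2 times it, then the intrinsics apply), "view" (4x4, takes a point from world to camera coordinates). Camera axes: x right, y down, z forward; pixel columns grow to the right and rows downward; lengths in mm; the calibration is good to about 2 mm. A picture is of the moment at which its call begins. There is no depth.
- arm.hand_in(): hands the job in; it is judged then, once.
The state is a dict: "t": time; "q": joint angles; "qvel": joint speeds; "joint_torque": joint torques, N m; "tcp_pos": TCP position; "ee_rot": TCP orientation; "ft_force": force on the tool from outside, world axes, zero at the start; "torque": the same for the moment, N m; "width": opening from 0.0 (shut) to 1.0 (fully open); "grasp_force": force on a finger pad.
Only numpy, scipy, OpenCV 4.12 (cv2) and the standard library are available. Lean on these libraries where they do the work, as an engineer would, in place of code of your own. Each camera call takes 0.05 s, during which the arm holds its last target. There are 200 camera calls.

TASK

The facade panel in the gluing jig has set and the next one waits on the drying rack. Clear the two weights and the pressing board to the cork mat, lay the set panel squarely on the empty half of the rack, and put the waiting panel flat between the jig's end stops, lengthwise as the first one lay. Then lower the pressing board back over the guide pins until it lies on the panel and stand one weight upright on each side of its handle; leave the glue bottle and the sanding block alone.

Things in the scene. Friction and masses are not known exactly. Their poses are not given: they have to be found in the camera images.
- jig: Fixed gluing jig: plywood bed 190 x 190 mm, top at z = 18 mm; origin: centre of underside. Half-round wooden end stops along y (70 mm long, 6 mm high, inner edges at x = +75, -75 mm); a panel lies centred between them, long side along x. Two steel guide pins at y = +78, -78 mm (x = 0), 11 mm thick, upper 19 mm tapering to a point, tops 68 mm above the table.
- press_board_grip (a point): Loose pressing board, 0.3 kg: wood 60 (x) x 180 (y) x 16 mm, 15.5 mm holes at y = +78, -78 mm for the pins; on its middle a dark handle block 44 (x) x 16 (y) x 30 mm high, gripped across its 16 mm. This point: centre of the handle block, 31 mm above the underside. z up. At the start it lies over the pins on the set panel, underside 30 mm above the table. Works either way round.
- brass_weight_centre (a point): Brass weight, loose, 0.13 kg: cylinder 27 mm thick, 32 mm high, with a 16 mm knob on top, 43 mm high in all. This point is its centre, 21.5 mm above its foot. z up. At the start it stands on the pressing board beside the handle, about 40 mm from the handle's centre, on either side.
- steel_weight_centre (a point): Steel weight, loose, 0.2 kg: disc 40 mm in diameter, 24 mm high, with a 21 mm knob on top, 40 mm high in all. This point is its centre, 20 mm above its foot. z up. At the start it stands on the pressing board at the other side of the handle.
- window_panel_centre (a point): Set panel, loose, 70 g: white-faced facade panel 140 (x) x 60 (y) x 12 mm with three equal window openings in a row (each 22 x 30 mm). This point is its centre, half-way up (6 mm above its underside). At the start it lies in the jig under the pressing board, both ends showing.
- door_panel_centre (a point): Waiting panel, loose, 70 g: white-faced facade panel 140 (x) x 60 (y) x 12 mm with one long doorway opening (44 x 24 mm, centred 36 mm towards -x) and one window (26 x 34 mm, centred 42 mm towards +x). This point is its centre, half-way up (6 mm above its underside). At the start it lies on the rack's +y half.
- drying_rack: Drying rack, fixed: low frame of pale wooden slats, 150 (x) x 190 (y) mm, top of the slats at z = 18 mm. Origin: centre of the underside. It holds two panels side by side, long sides along x: centres at y = +52.5 mm (the waiting panel's) and y = -52.5 mm (empty at the start), x = 0.
- cork_mat: Cork mat, fixed: 200 x 200 mm, 4 mm thick, lying on the table; the side area. Origin: centre of the underside; its x and y axes lie along its edges.
- glue_bottle_centre (a point): Bystander: upright white glue squeeze bottle, 44 mm thick, 140 mm high, with a red pointed cap, loose, beyond the work. This point is its centre, 70 mm up.
- sanding_block_centre (a point): Bystander: brown sanding block 36 x 66 x 23 mm, loose, beyond the work. This point is its centre.

How it is judged (in metres and radians):
On the way, in this order (a step that is already met when the one before it is completed fails the run):
1. both weights stand upright and the pressing board lies flat on the cork mat, all at once (x of brass_weight_centre in the frame of cork_mat between -0.1 and 0.1 m and y of brass_weight_centre in the frame of cork_mat between -0.1 and 0.1 m and z of brass_weight_centre in the frame of cork_mat between 0.015 and 0.031 m and angle between each of brass_weight_centre, steel_weight_centre, press_board_grip's own z axis and vertical below 0.1 rad and x of steel_weight_centre in the frame of cork_mat between -0.1 and 0.1 m and y of steel_weight_centre in the frame of cork_mat between -0.1 and 0.1 m and z of steel_weight_centre in the frame of cork_mat between 0.015 and 0.03 m and x of press_board_grip in the frame of cork_mat between -0.1 and 0.1 m and y of press_board_grip in the frame of cork_mat between -0.1 and 0.1 m and z of press_board_grip in the frame of cork_mat between 0.025 and 0.041 m), for 0.2 s.
2. the set panel lies squarely on the empty half of the drying rack (x of window_panel_centre in the frame of drying_rack between -0.025 and 0.025 m and y of window_panel_centre in the frame of drying_rack between -0.0775 and -0.0275 m and z of window_panel_centre in the frame of drying_rack between 0.02 and 0.028 m and angle between the x axis of window_panel_centre and the x axis of drying_rack, either way round below 0.25 rad and angle between window_panel_centre's own z axis and vertical below 0.1 rad), for 0.2 s.
3. the waiting panel lies flat between the jig's end stops (x of door_panel_centre in the frame of jig between -0.012 and 0.012 m and y of door_panel_centre in the frame of jig between -0.015 and 0.015 m and z of door_panel_centre in the frame of jig between 0.02 and 0.027 m and angle between the x axis of door_panel_centre and the x axis of jig, either way round below 0.15 rad and angle between door_panel_centre's own z axis and vertical below 0.1 rad), for 0.2 s.
At the end, for the whole second after the job is handed in: Set panel flat on the rack's -y half (25 mm, 0.25 rad); waiting panel flat in the jig (12 mm in x, 15 mm in y, 0.15 rad); pressing board level on it over both pins (6 mm); weights upright, one each side of the handle, 22-58 mm from its centre along the board, 18 mm off the middle line; all at rest (all of step 2 and all of step 3 and x of press_board_grip in the frame of jig between -0.006 and 0.006 m and y of press_board_grip in the frame of jig between -0.006 and 0.006 m and z of press_board_grip in the frame of jig between 0.055 and 0.066 m and angle between the x axis of press_board_grip and the x axis of jig, either way round below 0.1 rad and angle between each of press_board_grip, brass_weight_centre, steel_weight_centre's own z axis and vertical below 0.1 rad and ((x of brass_weight_centre in the frame of press_board_grip between -0.018 and 0.018 m and y of brass_weight_centre in the frame of press_board_grip between 0.022 and 0.058 m and x of steel_weight_centre in the frame of press_board_grip between -0.018 and 0.018 m and y of steel_weight_centre in the frame of press_board_grip between -0.058 and -0.022 m) or (x of steel_weight_centre in the frame of press_board_grip between -0.018 and 0.018 m and y of steel_weight_centre in the frame of press_board_grip between 0.022 and 0.058 m and x of brass_weight_centre in the frame of press_board_grip between -0.018 and 0.018 m and y of brass_weight_centre in the frame of press_board_grip between -0.058 and -0.022 m)) and z of brass_weight_centre in the frame of press_board_grip between -0.002 and 0.014 m and z of steel_weight_centre in the frame of press_board_grip between -0.003 and 0.012 m and linear speed of each of brass_weight, steel_weight, press_board, window_panel, door_panel below 0.01 m/s); the robot touches nothing.
It fails at once if the glue bottle is moved or knocked over (distance of glue_bottle_centre from where it was at the start of the episode above 0.03 m).
It fails at once if the sanding block is moved (distance of sanding_block_centre from where it was at the start of the episode above 0.03 m).
It also fails if it takes over 147 s, if anything falls off the work surface, if the arm or the gripper's body presses on something with over 40 N, if the wrist force passes 120 N, or if a joint passes its speed limit or range.

## Working session

There is one attempt and no reset: what is moved stays moved. The work goes in short steps, Python scripts to look and compute and a shell command to move; the robot and the scene stay as the last step left them, time stands still between calls to the robot, and variables do not carry over. Pictures are saved under pics/ and viewed, at most 14 in all, crops included, and the job is handed in when it is done.

```bash
mkdir -p pics
cat > h.py <<'E'
import numpy as np, cv2
from plant import arm
def snap(n,f=None):
    s=arm.snapshot(n)
    if f: cv2.imwrite('pics/'+f,s['frame'][:,:,::-1])
    return s
def ray(s,u,v):
    K=np.array(s['camera_matrix']);V=np.array(s['view'])
    d=np.array([(u-K[0,2])/K[0,0],(v-K[1,2])/K[1,1]]);x=d.copy()
    for _ in range(20): x=d/(1+s['k1']*(x@x))
    R=V[:3,:3];return -R.T@V[:3,3],R.T@np.array([x[0],x[1],1])
def onz(s,u,v,z):
    o,d=ray(s,u,v);return (o+d*(z-o[2])/d[2]).round(1)
def proj(s,p):
    V=np.array(s['view']);K=np.array(s['camera_matrix'])
    c=V[:3,:3]@np.array(p,float)+V[:3,3];x=c[:2]/c[2];x=x*(1+s['k1']*(x@x))
    return np.array([K[0,0]*x[0]+K[0,2],K[1,1]*x[1]+K[1,2]]).round(1)
def togo(p):
    "cm along tool axes from measured tcp to world point p (mm)"
    o=arm.observe();return (np.array(o['ee_rot']).T@(np.array(p,float)-np.array(o['tcp_pos']))/10).round(2)
E
python3 - <<'E'
from h import *
o=arm.observe();print(o['t'],np.round(o['tcp_pos'],1),np.round(o['ee_rot'],3).tolist(),o['width'],o['ft_force'])
for n in('scene','side','wrist'):
    s=snap(n,n+'0.png');V=np.array(s['view']);print(n,(-V[:3,:3].T@V[:3,3]).round(),V[2,:3].round(2))
E
```

```text
0.0 [ 190.3 -594.8  230.6] [[0.952, 0.305, -0.001], [0.305, -0.952, 0.001], [-0.0, -0.001, -1.0]] 0.9985692457394287 [-0.3247266   0.87740463  0.47630556]
scene [ -1. 540. 908.] [ 0.52 -0.45 -0.73]
side [ 613. -991.  725.] [-0.01  0.83 -0.56]
wrist [ 269. -570.  374.] [-0.31 -0.1  -0.95]
```

View pics/scene0.png

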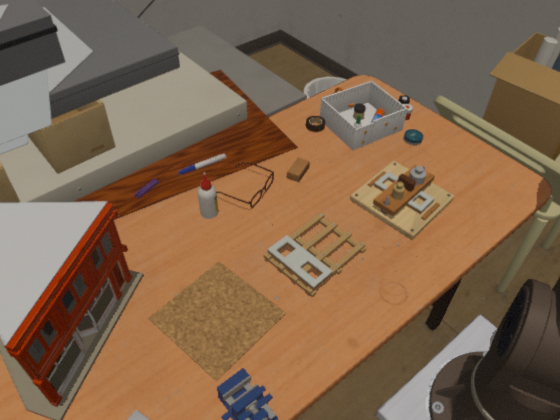

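View pics/side0.png

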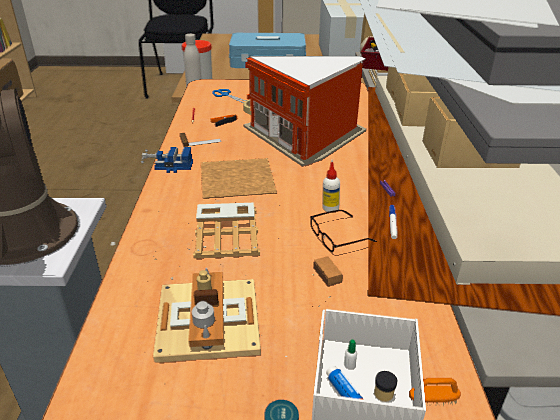

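The scene view shows the mat around (217,317), the rack around (315,253), and the jig around (402,198). The bottle is near (207,200) and the sanding block near (298,169). Next I'll make enlarged crops for corner picking.

Run:
```python
from h import *
a=cv2.imread('pics/scene0.png')[150:310,260:460]; b=cv2.imread('pics/side0.png')[195:365,145:270]
A=cv2.resize(a,(750,600),interpolation=cv2.INTER_CUBIC);B=cv2.resize(b,(441,600),interpolation=cv2.INTER_CUBIC)
cv2.imwrite('pics/c1.png',A);cv2.imwrite('pics/c2.png',B)
s=snap('scene');t=snap('side')
f=cv2.cvtColor(s['frame'],cv2.COLOR_RGB2HSV)
for n,p in dict(matL=(151,317),matT=(220,264),matR=(284,316),matB=(221,371)).items(): print(n,onz(s,*p,4))
for p in((202,161),(270,158),(276,194),(201,198)):print('mat side',onz(t,*p,4))
```

```text
matL [575.8 378.9   4. ]
matT [598.1 189.6   4. ]
matR [406.2 165.1   4. ]
matB [389.3 335.9   4. ]
mat side [384.3 356.7   4. ]
mat side [586.2 379.5   4. ]
mat side [606.1 174.2   4. ]
mat side [408.3 150.7   4. ]
```

View pics/c1.png

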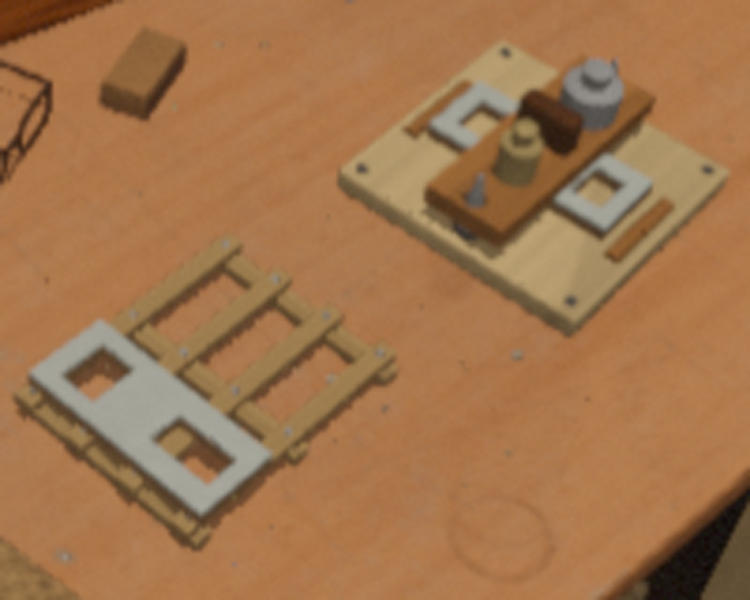

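View pics/c2.png

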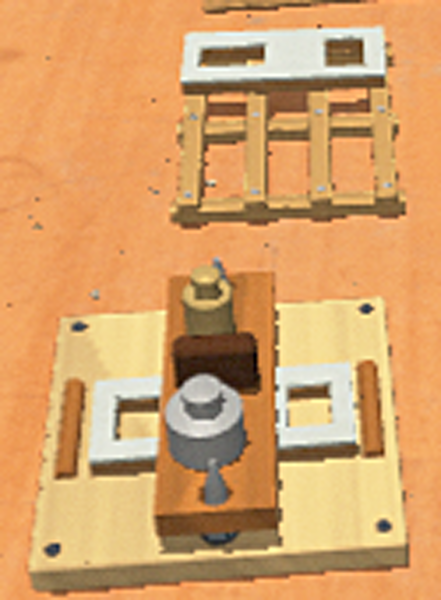

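Crop 1 (3.75x, offset 260,150) and crop 2 (3.53x, offset 145,195) show the jig corners, weights, handle and door panel clearly. The brass weight is on the +y (rack) side of the handle and the steel one on the far -y side. I'll cast rays for each.

Run:
```python
from h import *
s=snap('scene');t=snap('side')
c1=lambda x,y:(260+x/3.75,150+y/3.75)
c2=lambda x,y:(145+x/3.528,195+y/3.528)
def show(n,z,P,Q):
    a=np.array([onz(s,*c1(*p),z) for p in P]);b=np.array([onz(t,*c2(*p),z) for p in Q])
    print(n,'scene',a[:,:2].tolist(),a.mean(0).round(1),'side',b[:,:2].tolist(),b.mean(0).round(1))
show('jig',18,[(505,40),(340,178),(573,322),(728,172)],[(62,315),(383,297),(408,550),(32,572)])
show('door',30,[(105,320),(30,375),(203,517),(272,455)],[(185,35),(385,28),(387,78),(181,85)])
show('rackslats screws',18,[(230,245),(380,352),(133,315),(288,430)],[(192,190),(388,185),(192,117),(382,108)])
show('brass',88,[(524,127)],[(206,272)])
show('steel',85,[(600,68)],[(205,385)])
show('handle',76,[(524,95),(579,133)],[(175,345),(257,340)])
show('pins',68,[(478,172)],[(212,460)])
print('bottle',onz(s,207,216,0),onz(t,331,209,0))
o=arm.observe();print(o['t'])
w=snap('wrist','w0.png')
```

```text
jig scene [[577.3, -369.8], [553.6, -176.5], [373.1, -200.2], [392.4, -386.7]] [ 474.1 -283.3   18. ] side [[376.8, -204.2], [562.8, -185.4], [584.1, -376.3], [398.4, -393.1]] [ 480.5 -289.8   18. ]
door scene [[550.3, 32.1], [545.7, 94.4], [406.4, 83.3], [412.8, 23.7]] [478.8  58.4  30. ] side [[411.1, 77.1], [551.9, 88.7], [556.1, 25.7], [416.8, 15.0]] [484.   51.6  30. ]
rackslats screws scene [[555.4, -78.0], [432.7, -88.7], [550.0, 9.1], [425.7, -3.3]] [491.  -40.2  18. ] side [[436.7, -85.0], [561.1, -77.8], [426.1, -5.4], [553.3, 7.2]] [494.3 -40.3  18. ]
brass scene [[468.7, -244.0]] [ 468.7 -244.    88. ] side [[471.3, -246.3]] [ 471.3 -246.3   88. ]
steel scene [[475.9, -329.6]] [ 475.9 -329.6   85. ] side [[481.2, -329.7]] [ 481.2 -329.7   85. ]
handle scene [[495.6, -278.7], [449.6, -279.1]] [ 472.6 -278.9   76. ] side [[459.8, -291.0], [502.3, -286.5]] [ 481.  -288.8   76. ]
pins scene [[471.3, -208.5]] [ 471.3 -208.5   68. ] side [[487.7, -364.4]] [ 487.7 -364.4   68. ]
bottle [739.9 128.1   0. ] [748.3 109.9   0. ]
0.35
```

```bash
python3 -m jog '[[[18,-10,0],[0,0,0],-1],[[18,-10,0],[0,0,0],-1],[[18,-10,0],[0,0,0],-1],[[18,-10,0],[0,0,0],-1],[[18,-10,0],[0,0,0],-1]]'
python3 -m jog '[[[18,-10,0],[0,0,0],-1],[[18,-10,0],[0,0,0],-1],[[18,-10,0],[0,0,0],-1],[[18,-10,0],[0,0,0],-1],[[18,-10,0],[0,0,0],-1]]'
python3 -m jog '[[[1,-0.6,0],[0,0,0.205],-1],[[1,-0.6,0],[0,0,0.205],-1],[[1,-0.6,0],[0,0,0.205],-1],[[1,-0.6,0],[0,0,0.205],-1]]'
python3 - <<'E'
from h import *
s=snap('wrist','w1.png')
o=arm.observe();print(o['t'],np.round(o['tcp_pos'],1),np.round(o['ee_rot'],3).tolist(),np.round(o['q'],2))
t=snap('scene'); print('vise',onz(t,270,400,40),onz(t,232,375,40),'house',onz(t,140,285,0),onz(t,45,405,0))
E
```

```text
t: 0.82
tcp_pos: [332.9, -443.3, 231.5]
ee_rot: [[0.952, 0.305, 0.001], [0.305, -0.952, -0.0], [0.0, 0.0, -1.0]]
ft_force: [1.6, -0.3, -0.1]
width: 1.0
grasp_force: 0.0
t: 1.23
tcp_pos: [473.8, -293.0, 231.6]
ee_rot: [[0.952, 0.305, 0.001], [0.305, -0.952, -0.0], [0.001, 0.0, -1.0]]
ft_force: [0.9, -0.5, 0.7]
width: 1.0
grasp_force: 0.0
t: 1.57
tcp_pos: [480.0, -286.5, 231.3]
ee_rot: [[0.994, 0.107, -0.0], [0.107, -0.994, -0.0], [-0.0, 0.0, -1.0]]
ft_force: [-0.4, 0.0, -0.8]
width: 1.002
grasp_force: 0.0
1.6167 [ 479.7 -286.9  231.3] [[0.994, 0.107, -0.0], [0.107, -0.994, -0.0], [-0.0, 0.0, -1.0]] [ 0.51  0.33 -0.09  1.73  0.03  1.08 -1.05]
vise [275.1 309.4  40. ] [354.9 333.1  40. ] house [662.9 356.1   0. ] [537.4 627.6   0. ]
```

View pics/w1.png

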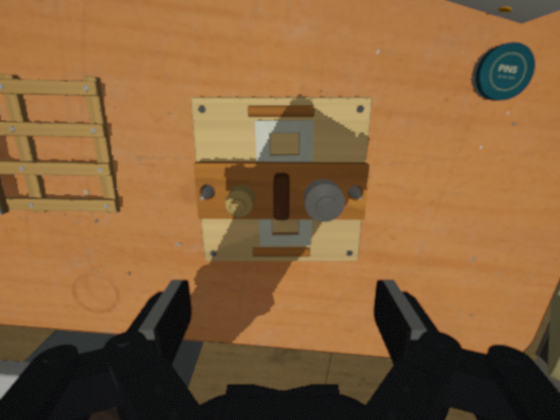

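The wrist view shows the handle top at (281,197), brass knob (239,203), steel knob (324,202), pins (207,192) and (355,192), and jig corners at (192,97), (371,97), (359,260), (206,262).

Run:
```python
from h import *
s=snap('wrist')
for n,u,v,z in [('handle',281,197,76),('brass',239,203,87),('steel',324,202,84),('pin+',207,190,68),('pin-',355,190,68),('j1',192,97,18),('j2',371,97,18),('j3',359,260,18),('j4',206,262,18),('panel top',285,119,30),('panel bot',285,247,30),('stop t',281,112,21),('stop b',282,252,21),('slat',100,79,18),('slat',115,211,18),('slat2',0,75,18),('slat2',0,213,18)]: print(n,onz(s,u,v,z))
```

```text
handle [ 480.8 -286.2   76. ]
brass [ 473.9 -247.5   87. ]
steel [ 482.3 -326.7   84. ]
pin+ [ 478.  -213.5   68. ]
pin- [ 493.2 -357.8   68. ]
j1 [ 562.1 -184.5   18. ]
j2 [ 581.6 -369.4   18. ]
j3 [ 395.3 -391.2   18. ]
j4 [ 372.8 -204.3   18. ]
panel top [ 551.  -282.8   30. ]
panel bot [ 408.4 -298.2   30. ]
stop t [ 557.2 -278.    21. ]
stop b [ 397.5 -295.8   21. ]
slat [569.1 -91.5  18. ]
slat [427.8 -97.4  18. ]
slat2 [561.5   7.4  18. ]
slat2 [411.5  33.7  18. ]
```

```bash
python3 -m jog '[[[-0.4,-4.1,0],[0,0,-0.6],-1],[[-0.4,-4.1,0],[0,0,-0.6],-1],[[-0.4,-4.1,0],[0,0,-0.6],-1],[[-0.4,-4.1,0],[0,0,-0.6],-1],[[-0.4,-4.1,0],[0,0,-0.6],-1]]' >/dev/null
python3 -m jog '[[[0,0,0],[0,0,-0.6],-1],[[0,0,0],[0,0,-0.6],-1],[[0,0,0],[0,0,-0.6],-1],[[0,0,0],[0,0,-0.6],-1],[[0,0,0],[0,0,-0.6],-1]]' >/dev/null
python3 -m jog '[[[0,0,4],[0,0,-0.371],-1],[[0,0,6],[0,0,-0.371],-1],[[0,0,6],[0,0,-0.371],-1],[[0,0,6],[0,0,-0.371],-1],[[0,0,6],[0,0,-0.371],-1]]'
python3 - <<'E'
from h import *
s=snap('wrist','w2.png');print(arm.observe()['q'][6],togo([471.5,-246,49]))
E
```

```text
t: 2.97
tcp_pos: [471.7, -246.7, 171.5]
ee_rot: [[-0.101, 0.995, 0.0], [0.995, 0.101, 0.0], [0.0, 0.0, -1.0]]
ft_force: [-0.4, 0.5, -0.1]
width: 0.997
grasp_force: 0.0
0.3068143778959522 [ 0.08 -0.06 12.29]
```

View pics/w2.png

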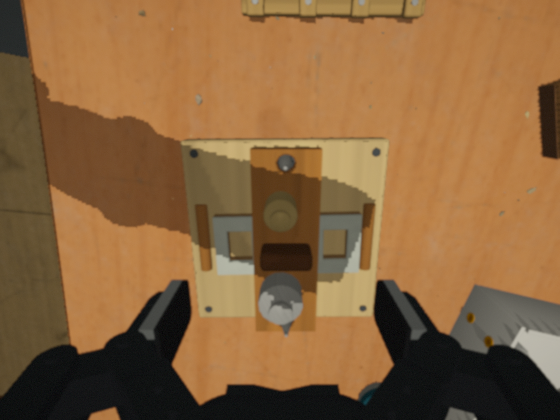

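```bash
python3 -m jog '[[[0.1,0,6],[0,0,0],-1],[[0.1,0,12.2],[0,0,0],-1],[[0.1,0,12.2],[0,0,0],-1],[[0.1,0,12.2],[0,0,0],-1],[[0.1,0,12.2],[0,0,0],-1]]'
python3 -m jog '[[[0,0,0],[0,0,0],1],[[0,0,0],[0,0,0],1],[[0,0,0],[0,0,0],1],[[0,0,0],[0,0,0],1],[[0,0,0],[0,0,0],1]]'
python3 -m jog '[[[0,0,0],[0,0,0],1],[[0,0,0],[0,0,0],1],[[0,0,0],[0,0,0],1],[[0,0,0],[0,0,0],1],[[0,0,0],[0,0,0],1]]'
python3 -m jog '[[[0,0,-1],[0,0,0],1],[[0,0,-4],[0,0,0],1],[[0,0,-8],[0,0,0],1],[[0,0,-12],[0,0,0],1],[[0,0,-12],[0,0,0],1]]'
python3 - <<'E'
from h import *
print(arm.observe()['width']*85,togo([450,301,150]))
E
```

```text
t: 3.43
tcp_pos: [471.1, -244.7, 49.1]
ee_rot: [[-0.103, 0.995, -0.003], [0.995, 0.103, 0.001], [0.001, -0.003, -1.0]]
ft_force: [0.4, 0.4, 0.8]
width: 1.0
grasp_force: 0.0
t: 3.85
tcp_pos: [472.3, -245.4, 50.5]
ee_rot: [[-0.104, 0.995, 0.002], [0.995, 0.104, -0.001], [-0.001, 0.001, -1.0]]
ft_force: [1.6, 0.2, 10.7]
width: 0.297
grasp_force: 20.2
t: 4.27
tcp_pos: [472.4, -245.3, 50.6]
ee_rot: [[-0.105, 0.995, 0.002], [0.995, 0.105, -0.001], [-0.001, 0.001, -1.0]]
ft_force: [-2.6, 0.9, 10.6]
width: 0.288
grasp_force: 58.3
t: 4.68
tcp_pos: [475.6, -245.9, 177.2]
ee_rot: [[-0.105, 0.994, 0.01], [0.994, 0.105, -0.004], [-0.006, 0.01, -1.0]]
ft_force: [2.0, -0.0, -1.0]
width: 0.287
grasp_force: 59.2
24.43731914480533 [54.67  3.16  2.44]
```

```bash
python3 -m jog '[[[3,0,0],[0,0,0],1],[[7,1,0],[0,0,0],1],[[11,1,0],[0,0,0],1],[[15,1,0],[0,0,0],1],[[19,1,0],[0,0,0],1]]' >/dev/null
python3 -m jog '[[[4,1,0],[0,0,0],1],[[8,1,0],[0,0,0],1],[[12,1,0],[0,0,0],1],[[16,1,0],[0,0,0],1],[[20,1,0],[0,0,0],1]]' >/dev/null
python3 -m jog '[[[4,1,0],[0,0,0],1],[[8,1,0],[0,0,0],1],[[12,1,0],[0,0,0],1],[[15.5,1,0],[0,0,0],1],[[15.5,1,0],[0,0,0],1]]'
python3 - <<'E'
from h import *
print(togo([450,301,9.5]), arm.observe()['q'])
s=snap('wrist','w3.png')
E
```

```text
t: 5.93
tcp_pos: [441.8, 308.8, 170.4]
ee_rot: [[-0.113, 0.994, 0.0], [0.994, 0.113, 0.006], [0.006, 0.001, -1.0]]
ft_force: [0.1, 1.1, -1.1]
width: 0.291
grasp_force: 59.2
[-0.97  0.71 16.09] [-0.26957387  0.42306353 -0.58475129  1.82722623  0.27346614  0.96841941
 -0.85555593]
```

View pics/w3.png

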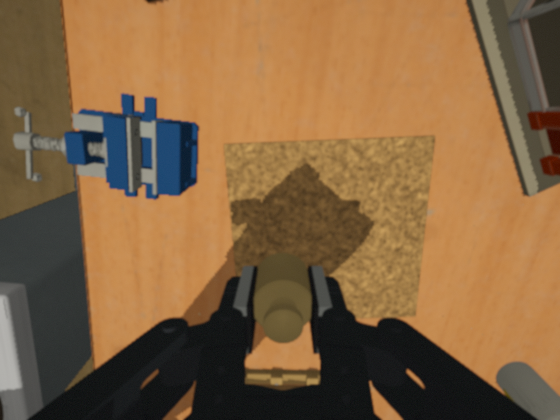

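Brass is held upright. The vise is at (155,150) to the left, and the mat corners are at (224,143), (434,136) and (415,318).

```bash
python3 - <<'E'
from h import *
s=snap('wrist')
for p in((224,143),(434,136),(415,318)):print(onz(s,*p,4))
E
python3 -m jog '[[[-1,0.7,4],[0,0,0],1],[[-1,0.7,8],[0,0,0],1],[[-1,0.7,12],[0,0,0],1],[[-1,0.7,14.5],[0,0,0],1],[[-1,0.7,15],[0,0,0],1]]'
python3 -m jog '[[[0,0,0.4],[0,0,0],1],[[0,0,0.8],[0,0,0],1],[[0,0,1],[0,0,0],1],[[0,0,1],[0,0,0],1],[[0,0,1],[0,0,0],1]]'
```

```text
[382.4 349.8   4. ]
[577.2 377.7   4. ]
[608.  179.3   4. ]
t: 6.45
tcp_pos: [450.8, 286.9, 15.4]
ee_rot: [[-0.103, 0.995, -0.005], [0.995, 0.103, -0.005], [-0.005, -0.006, -1.0]]
ft_force: [-0.4, -0.9, -1.1]
width: 0.288
grasp_force: 59.2
t: 6.87
tcp_pos: [453.3, 291.4, 10.5]
ee_rot: [[-0.104, 0.995, 0.002], [0.995, 0.104, 0.001], [0.001, 0.002, -1.0]]
ft_force: [-0.0, -0.3, -1.6]
width: 0.289
grasp_force: 59.3
```

```bash
python3 -m jog '[[[0,0,0.1],[0,0,0],1],[[0,0,0.2],[0,0,0],1],[[0,0,0.2],[0,0,0],1],[[0,0,0.2],[0,0,0],1]]'
python3 -m jog '[[[0,0,0],[0,0,0],-1],[[0,0,0],[0,0,0],-1],[[0,0,0],[0,0,0],-1],[[0,0,0],[0,0,0],-1],[[0,0,0],[0,0,0],-1]]'
python3 -m jog '[[[0,0,-2],[0,0,0],-1],[[0,0,-6],[0,0,0],-1],[[0,0,-10],[0,0,0],-1],[[0,0,-14],[0,0,0],-1],[[0,0,-14],[0,0,0],-1]]'
python3 - <<'E'
from h import *
print(togo([479.8,-328.5,52.5]))
E
```

```text
t: 7.2
tcp_pos: [453.1, 291.4, 8.7]
ee_rot: [[-0.105, 0.994, 0.002], [0.994, 0.105, 0.001], [0.0, 0.002, -1.0]]
ft_force: [-1.7, -2.4, 12.4]
width: 0.285
grasp_force: 60.8
t: 7.62
tcp_pos: [452.5, 291.0, 7.2]
ee_rot: [[-0.105, 0.994, -0.0], [0.994, 0.105, -0.0], [-0.0, -0.0, -1.0]]
ft_force: [-1.0, -0.0, -0.3]
width: 0.974
grasp_force: 0.0
t: 8.03
tcp_pos: [455.2, 294.1, 154.5]
ee_rot: [[-0.105, 0.994, 0.008], [0.994, 0.105, 0.006], [0.005, 0.009, -1.0]]
ft_force: [0.6, 1.3, 0.4]
width: 1.0
grasp_force: 0.0
[-62.23  -4.18   9.83]
```

```bash
python3 -m jog '[[[-4,-1,0],[0,0,0],-1],[[-8,-1,0],[0,0,0],-1],[[-12,-1,0],[0,0,0],-1],[[-16,-1,0],[0,0,0],-1],[[-20,-1,0],[0,0,0],-1]]' >/dev/null
python3 -m jog '[[[-4,-1,0],[0,0,0],-1],[[-8,-1,0],[0,0,0],-1],[[-12,-1,0],[0,0,0],-1],[[-16,-1,0],[0,0,0],-1],[[-20,-1,0],[0,0,0],-1]]' >/dev/null
python3 -m jog '[[[-4,-1,0],[0,0,0],-1],[[-8,-1,0],[0,0,0],-1],[[-12,-1,0],[0,0,0],-1],[[-16,-1,0],[0,0,0],-1],[[-20,-1,0],[0,0,0],-1]]' >/dev/null
python3 -m jog '[[[-1.9,-0.8,0],[0,0,0],-1],[[-1.9,-0.8,0],[0,0,0],-1],[[-1.9,-0.8,0],[0,0,0],-1],[[-1.9,-0.8,0],[0,0,0],-1]]'
python3 - <<'E'
from h import *
s=snap('wrist','w4.png');print(togo([479.8,-328.5,51]))
f=s['frame'];
m=(cv2.cvtColor(f,cv2.COLOR_RGB2HSV)[:,:,1]<40).astype(np.uint8)
c=cv2.connectedComponentsWithStats(m)
for i in range(1,c[0]):
    x,y,w,h,a=c[2][i]
    if 300<a<6000: print(c[2][i],c[3][i].round(),onz(s,*c[3][i],60))
E
```

```text
t: 9.62
tcp_pos: [479.6, -327.5, 147.1]
ee_rot: [[-0.105, 0.994, -0.0], [0.994, 0.105, 0.001], [0.001, -0.0, -1.0]]
ft_force: [0.2, 1.0, -0.5]
width: 0.998
grasp_force: 0.0
[-0.16 -0.03  9.63]
[ 326  127   53   74 2435] [354. 162.] [ 525.8 -277.    60. ]
[ 200  129   48   74 2091] [221. 164.] [ 430.8 -287.8   60. ]
[ 254  196   53   74 2458] [281. 226.] [ 478.5 -330.9   60. ]
```

View pics/w4.png

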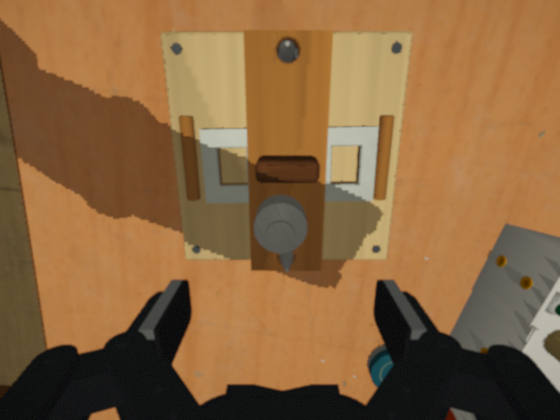

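The steel weight is at (280,224), which matches (479,-329), so I'll grasp it and lift.

```bash
python3 -m jog '[[[-0.15,0,4],[0,0,0],-1],[[-0.15,0,8],[0,0,0],-1],[[-0.15,0,9.6],[0,0,0],-1],[[-0.15,0,9.6],[0,0,0],-1],[[-0.15,0,9.6],[0,0,0],-1]]' >/dev/null
python3 -m jog '[[[0,0,0],[0,0,0],1],[[0,0,0],[0,0,0],1],[[0,0,0],[0,0,0],1],[[0,0,0],[0,0,0],1],[[0,0,0],[0,0,0],1]]'
python3 -m jog '[[[0,0,0],[0,0,0],1],[[0,0,0],[0,0,0],1],[[0,0,0],[0,0,0],1],[[0,0,0],[0,0,0],1],[[0,0,0],[0,0,0],1]]'
python3 -m jog '[[[0,0,-1],[0,0,0],1],[[0,0,-4],[0,0,0],1],[[0,0,-8],[0,0,0],1],[[0,0,-12],[0,0,0],1],[[0,0,-12],[0,0,0],1]]'
python3 - <<'E'
from h import *
print(arm.observe()['width']*85,togo([458,226,150]))
E
```

```text
t: 10.5
tcp_pos: [480.4, -330.8, 52.8]
ee_rot: [[-0.104, 0.995, 0.002], [0.995, 0.104, -0.002], [-0.002, 0.002, -1.0]]
ft_force: [-2.2, 0.5, 9.5]
width: 0.436
grasp_force: 59.6
t: 10.92
tcp_pos: [480.4, -330.7, 52.8]
ee_rot: [[-0.104, 0.995, 0.002], [0.995, 0.104, -0.002], [-0.002, 0.002, -1.0]]
ft_force: [-1.4, -0.0, 9.1]
width: 0.439
grasp_force: 59.5
t: 11.33
tcp_pos: [483.7, -331.5, 179.9]
ee_rot: [[-0.105, 0.994, 0.01], [0.994, 0.105, -0.006], [-0.007, 0.01, -1.0]]
ft_force: [2.0, -0.3, -1.4]
width: 0.439
grasp_force: 60.8
37.27929294144806 [55.74  3.27  2.63]
```

```bash
python3 -m jog '[[[3,0,0],[0,0,0],1],[[7,1,0],[0,0,0],1],[[11,1,0],[0,0,0],1],[[15,1,0],[0,0,0],1],[[19,1,0],[0,0,0],1]]' >/dev/null
python3 -m jog '[[[4,1,0],[0,0,0],1],[[8,1,0],[0,0,0],1],[[12,1,0],[0,0,0],1],[[16,1,0],[0,0,0],1],[[20,1,0],[0,0,0],1]]' >/dev/null
python3 -m jog '[[[4,1,0],[0,0,0],1],[[8,1,0],[0,0,0],1],[[12,1.6,0],[0,0,0],1],[[16,1.6,0],[0,0,0],1],[[16.5,1.6,0],[0,0,0],1]]' >/dev/null
python3 -m jog '[[[0,0,4],[0,0,0],1],[[0,0,8],[0,0,0],1],[[0,0,12],[0,0,0],1],[[0,0,15],[0,0,0],1],[[0,0,15],[0,0,0],1]]'
python3 - <<'E'
from h import *
print(togo([458,226,11]))
E
```

```text
t: 13.0
tcp_pos: [454.3, 223.3, 16.8]
ee_rot: [[-0.105, 0.994, -0.007], [0.994, 0.105, -0.004], [-0.003, -0.008, -1.0]]
ft_force: [-1.0, -0.5, -2.4]
width: 0.441
grasp_force: 61.2
[0.23 0.4  0.58]
```

```bash
python3 -m jog '[[[0,0,0.3],[0,0,0],1],[[0,0,0.6],[0,0,0],1],[[0,0,0.8],[0,0,0],1],[[0,0,0.9],[0,0,0],1],[[0,0,0.9],[0,0,0],1]]'
python3 -m jog '[[[0,0,0],[0,0,0],-1],[[0,0,0],[0,0,0],-1],[[0,0,0],[0,0,0],-1],[[0,0,0],[0,0,0],-1],[[0,0,0],[0,0,0],-1]]'
python3 -m jog '[[[0,0,-2],[0,0,0],-1],[[0,0,-6],[0,0,0],-1],[[0,0,-10],[0,0,0],-1],[[0,0,-14],[0,0,0],-1],[[0,0,-14],[0,0,0],-1]]'
python3 -m jog '[[[-4,0,0],[0,0,0.6],-1],[[-8,0,0],[0,0,0.6],-1],[[-12,0,0],[0,0,0.6],-1],[[-16,0,0],[0,0,0.6],-1],[[-20,0,0],[0,0,0.6],-1]]' >/dev/null
python3 - <<'E'
from h import *
print(togo([480,-286.5,145]),arm.observe()['tcp_pos'])
s=snap('wrist','w5.png')
E
```

```text
t: 13.42
tcp_pos: [458.2, 225.9, 13.5]
ee_rot: [[-0.104, 0.995, 0.002], [0.995, 0.104, 0.001], [0.001, 0.002, -1.0]]
ft_force: [-0.1, 0.2, -1.7]
width: 0.44
grasp_force: 61.2
t: 13.83
tcp_pos: [457.5, 225.7, 12.4]
ee_rot: [[-0.105, 0.995, 0.0], [0.995, 0.105, 0.0], [0.0, 0.0, -1.0]]
ft_force: [-0.0, 0.0, 0.7]
width: 1.001
grasp_force: 0.0
t: 14.25
tcp_pos: [460.3, 228.4, 159.3]
ee_rot: [[-0.105, 0.994, 0.009], [0.994, 0.105, 0.005], [0.004, 0.01, -1.0]]
ft_force: [1.1, 0.3, 0.3]
width: 1.001
grasp_force: 0.0
[-27.22  15.12   0.75] [478.17190412  24.91040103 152.50317532]
```

View pics/w5.png

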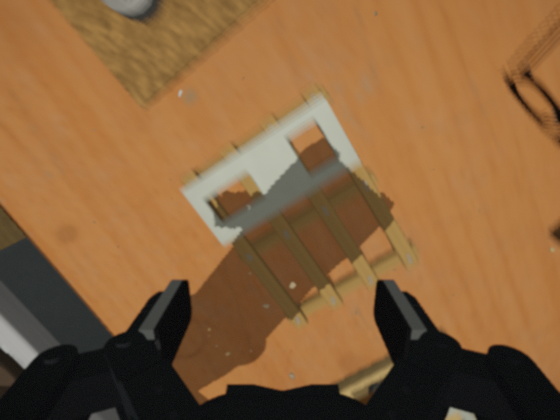

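```bash
python3 -m jog '[[[-17,9.4,0],[0,0,0],-1],[[-17,9.4,0],[0,0,0],-1],[[-17,9.4,0],[0,0,0],-1],[[-17,9.4,0],[0,0,0],-1],[[-17,9.4,0],[0,0,0],-1]]' >/dev/null
python3 -m jog '[[[-10.2,5.7,0],[0,0,0.6],-1],[[-10.2,5.7,0],[0,0,0.6],-1],[[-10.2,5.7,0],[0,0,0.6],-1],[[-10.2,5.7,0],[0,0,0.6],-1],[[-10.2,5.7,0],[0,0,0.6],-1]]' >/dev/null
python3 -m jog '[[[0,0,0],[0,0,0.371],-1],[[0,0,0],[0,0,0.371],-1],[[0,0,0],[0,0,0.371],-1],[[0,0,0],[0,0,0.371],-1],[[0,0,0],[0,0,0.371],-1]]'
python3 - <<'E'
from h import *
print(togo([480,-286.5,54]))
s=snap('wrist','w6.png')
E
```

```text
t: 15.97
tcp_pos: [482.1, -283.9, 152.2]
ee_rot: [[0.994, 0.109, -0.0], [0.109, -0.994, -0.0], [-0.0, 0.0, -1.0]]
ft_force: [-0.3, -0.4, -0.2]
width: 1.002
grasp_force: 0.0
[-0.23  0.23  9.82]
```

View pics/w6.png

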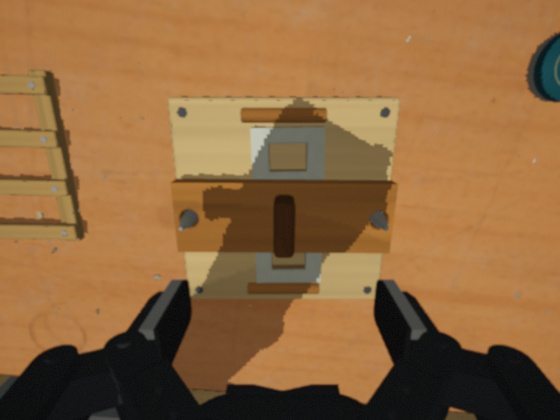

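Board and jig edges are level in the picture, so the yaw is right. The handle top is at (284,226) and the pins at (188,218) and (381,220).

```bash
python3 - <<'E'
from h import *
s=snap('wrist')
for n,u,v,z in[('handle',284,226,76),('h1',284,196,76),('h2',284,257,76),('p+',190,215,66),('p-',379,217,66),('ptop',288,126,30),('pbot',287,283,30),('st',284,115,22),('sb',284,288,22)]:
    p=onz(s,u,v,z);print(n,p,togo([p[0],p[1],55]))
E
python3 -m jog '[[[-0.2,0.25,4],[0,0,0],-1],[[-0.2,0.25,8],[0,0,0],-1],[[-0.2,0.25,9.7],[0,0,0],-1],[[-0.2,0.25,9.7],[0,0,0],-1],[[-0.2,0.25,9.7],[0,0,0],-1]]' >/dev/null
python3 -m jog '[[[0,0,0],[0,0,0],1],[[0,0,0],[0,0,0],1],[[0,0,0],[0,0,0],1],[[0,0,0],[0,0,0],1],[[0,0,0],[0,0,0],1]]'
python3 -m jog '[[[0,0,0],[0,0,0],1],[[0,0,0],[0,0,0],1],[[0,0,0],[0,0,0],1],[[0,0,0],[0,0,0],1],[[0,0,0],[0,0,0],1]]'
```

```text
handle [ 483.3 -285.5   76. ] [0.11 0.15 9.72]
h1 [ 505.8 -283.    76. ] [2.37 0.15 9.72]
h2 [ 458.5 -288.3   76. ] [-2.39  0.16  9.72]
p+ [ 480.7 -214.7   66. ] [ 0.62 -6.91  9.72]
p- [ 494.6 -356.4   66. ] [0.46 7.32 9.72]
ptop [ 551.  -281.4   30. ] [6.88 0.48 9.72]
pbot [ 409.8 -296.8   30. ] [-7.32  0.48  9.72]
st [ 558.8 -277.4   22. ] [7.7  0.17 9.72]
sb [ 399.4 -295.1   22. ] [-8.33  0.19  9.72]
t: 16.9
tcp_pos: [480.7, -287.2, 56.1]
ee_rot: [[0.994, 0.105, 0.001], [0.105, -0.994, -0.001], [0.001, 0.001, -1.0]]
ft_force: [-0.8, 0.3, 0.4]
width: 0.297
grasp_force: 0.0
t: 17.32
tcp_pos: [480.7, -287.1, 56.1]
ee_rot: [[0.995, 0.105, 0.001], [0.105, -0.995, -0.0], [0.001, 0.001, -1.0]]
ft_force: [-1.2, 1.2, 6.0]
width: 0.169
grasp_force: 60.1
```

```bash
python3 -m jog '[[[0,0,-1],[0,0,0],1],[[0,0,-3],[0,0,0],1],[[0,0,-6],[0,0,0],1],[[0,0,-9],[0,0,0],1],[[0,0,-11],[0,0,0],1]]'
python3 -m jog '[[[0.5,-3,0],[0,0,0],1],[[1.5,-7,0],[0,0,0],1],[[2.5,-11,0],[0,0,0],1],[[3,-15,0],[0,0,0],1],[[4,-19,0],[0,0,0],1]]' >/dev/null
python3 -m jog '[[[1,-4,0],[0,0,0],1],[[2,-8,0],[0,0,0],1],[[3,-12,0],[0,0,0],1],[[3.5,-15.5,0],[0,0,0],1],[[4,-19,0],[0,0,0],1]]' >/dev/null
python3 -m jog '[[[1,-4,0],[0,0,0],1],[[2,-8,0],[0,0,0],1],[[3,-12,0],[0,0,0],1],[[4.1,-15.5,0],[0,0,0],1],[[4.1,-16.9,0],[0,0,0],1]]' >/dev/null
python3 -m jog '[[[0,0,0],[0,0,0],1],[[0,0,0],[0,0,0],1],[[0,0,0],[0,0,0],1]]'
python3 - <<'E'
from h import *
s=snap('wrist','w7.png')
E
```

```text
t: 17.73
tcp_pos: [480.6, -287.2, 168.3]
ee_rot: [[0.995, 0.105, 0.002], [0.105, -0.995, -0.001], [0.002, 0.001, -1.0]]
ft_force: [0.8, -0.3, -2.8]
width: 0.17
grasp_force: 59.0
t: 19.23
tcp_pos: [543.2, 269.9, 165.2]
ee_rot: [[0.995, 0.104, -0.0], [0.104, -0.995, -0.002], [-0.001, 0.002, -1.0]]
ft_force: [-0.0, 0.2, -3.5]
width: 0.173
grasp_force: 59.1
```

View pics/w7.png

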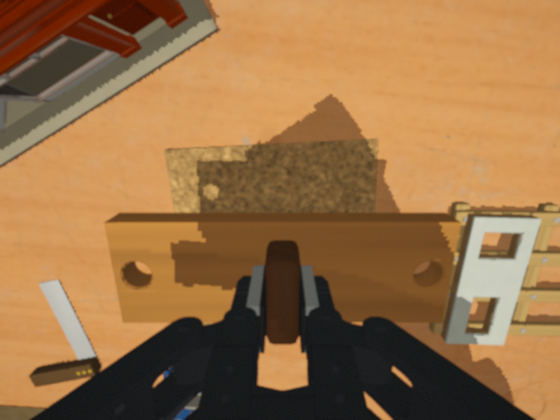

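The board is held level and square, with the weights hidden beneath it on the near side. I'll lower it onto the mat.

```bash
python3 -m jog '[[[0,0,4],[0,0,0],1],[[0,0,8],[0,0,0],1],[[0,0,11],[0,0,0],1],[[0,0,12.5],[0,0,0],1],[[0,0,12.5],[0,0,0],1]]'
python3 -m jog '[[[0,0,0.4],[0,0,0],1],[[0,0,0.7],[0,0,0],1],[[0,0,0.9],[0,0,0],1],[[0,0,1],[0,0,0],1],[[0,0,1],[0,0,0],1]]'
```

```text
t: 19.7
tcp_pos: [541.2, 268.1, 36.6]
ee_rot: [[0.995, 0.102, -0.006], [0.102, -0.995, -0.004], [-0.006, 0.004, -1.0]]
ft_force: [0.1, -1.1, -3.6]
width: 0.174
grasp_force: 58.9
t: 20.12
tcp_pos: [543.7, 271.7, 31.1]
ee_rot: [[0.995, 0.104, 0.001], [0.104, -0.995, 0.001], [0.001, -0.0, -1.0]]
ft_force: [1.2, 0.2, -2.8]
width: 0.171
grasp_force: 59.1
```

```bash
python3 -m jog '[[[0,0,0],[0,0,0],-1],[[0,0,0],[0,0,0],-1],[[0,0,0],[0,0,0],-1],[[0,0,0],[0,0,0],-1],[[0,0,0],[0,0,0],-1]]'
python3 -m jog '[[[0,0,-2],[0,0,0],-1],[[0,0,-6],[0,0,0],-1],[[0,0,-10],[0,0,0],-1],[[0,0,-14],[0,0,0],-1],[[0,0,-18],[0,0,0],-1]]'
python3 -m jog '[[[-3,0,-0.2],[0,0,0],-1],[[-3,0,-0.2],[0,0,0],-1],[[-3,0,-0.2],[0,0,0],-1],[[-3,0,-0.2],[0,0,0],-1]]'
python3 - <<'E'
from h import *
s=snap('wrist','w8.png');print(arm.observe()['tcp_pos'],arm.observe()['ee_rot'])
E
```

```text
t: 20.53
tcp_pos: [543.4, 271.7, 30.5]
ee_rot: [[0.995, 0.105, 0.0], [0.105, -0.995, 0.0], [0.0, -0.0, -1.0]]
ft_force: [0.4, -0.3, -0.3]
width: 0.871
grasp_force: 0.0
t: 20.95
tcp_pos: [542.8, 271.5, 212.3]
ee_rot: [[0.994, 0.105, -0.0], [0.105, -0.994, 0.0], [-0.0, -0.0, -1.0]]
ft_force: [1.4, 0.3, -0.4]
width: 1.003
grasp_force: 0.0
t: 21.28
tcp_pos: [513.5, 268.2, 212.2]
ee_rot: [[0.995, 0.105, 0.0], [0.105, -0.995, -0.0], [0.0, 0.0, -1.0]]
ft_force: [-0.0, -0.2, -0.8]
width: 1.003
grasp_force: 0.0
[513.67084618 268.13287616 211.85341027] [[ 9.94560324e-01  1.04161773e-01 -2.94815632e-04]
 [ 1.04161610e-01 -9.94560247e-01 -5.23255816e-04]
 [-3.47715162e-04  4.89701003e-04 -9.99999820e-01]]
```

View pics/w8.png

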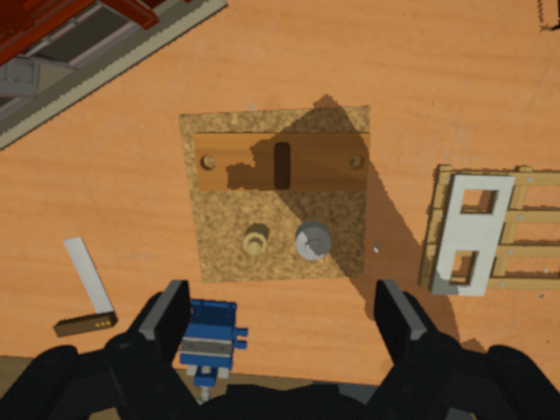

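Board, brass and steel all stand on the mat. Next I'll stop over the rack and measure the door panel numerically.

```bash
python3 -m jog '[[[-3,20,0],[0,0,0],-1],[[-3,20,0],[0,0,0],-1],[[-3,20,0],[0,0,0],-1],[[-3,20,0],[0,0,0],-1],[[-3,20,0],[0,0,0],-1]]' >/dev/null
python3 -m jog '[[[-1.5,7,0],[0,0,0],-1],[[-1.5,7,0],[0,0,0],-1],[[-1.5,7,0],[0,0,0],-1],[[-1.5,7,0],[0,0,0],-1],[[-1.5,7,0],[0,0,0],-1]]'
python3 - <<'E'
from h import *
s=snap('wrist','w9.png')
def corners(s,z,top=280):
    m=(cv2.cvtColor(s['frame'],cv2.COLOR_RGB2HSV)[:,:,1]<55).astype(np.uint8);m[top:]=0
    m=cv2.morphologyEx(m,cv2.MORPH_OPEN,np.ones((3,3)))
    for c in cv2.findContours(m,cv2.RETR_EXTERNAL,cv2.CHAIN_APPROX_NONE)[0]:
        if cv2.contourArea(c)>3000:
            b=cv2.boxPoints(cv2.minAreaRect(c));P=np.array([onz(s,*p,z)[:2] for p in b])
            print(b.round().tolist(),P.tolist(),P.mean(0))
corners(s,30)
t=snap('wrist')
E
```

```text
t: 22.17
tcp_pos: [497.1, -4.3, 211.8]
ee_rot: [[0.995, 0.104, -0.001], [0.104, -0.995, 0.0], [-0.001, -0.001, -1.0]]
ft_force: [-0.4, 0.6, -0.6]
width: 0.995
grasp_force: 0.0
[[504.0, 168.0], [559.0, 168.0], [559.0, 279.0], [504.0, 279.0]] [[544.4, -224.7], [549.9, -278.9], [428.0, -326.3], [421.3, -265.6]] [ 485.9   -273.875]
[[188.0, 130.0], [250.0, 130.0], [250.0, 260.0], [188.0, 260.0]] [[549.0, 93.5], [555.4, 33.3], [414.7, 23.2], [407.5, 92.3]] [481.65   60.575]
```

View pics/w9.png

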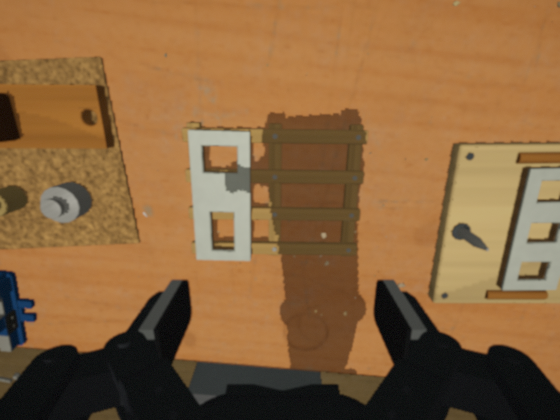

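The door panel spans (190,131), (250,131), (250,260), (197,261). The rack's slats run to about (365,133) at the top and (355,250) at the bottom.

```bash
python3 - <<'E'
from h import *
s=snap('wrist')
d=np.array([onz(s,*p,30) for p in((190,131),(250,131),(250,260),(197,261))]);print(d[:,:2].tolist(),d.mean(0))
r=np.array([onz(s,*p,18) for p in((187,127),(365,127),(356,256),(194,256))]);print(r[:,:2].tolist(),r.mean(0))
E
python3 -m jog '[[[-3,18,0],[0,0,0],-1],[[-3,18,0],[0,0,0],-1],[[-3,18,0],[0,0,0],-1],[[-3,18,0],[0,0,0],-1],[[-3,18,0],[0,0,0],-1]]' >/dev/null
python3 -m jog '[[[-1.6,9.9,0],[0,0,0],-1],[[-1.6,9.9,0],[0,0,0],-1],[[-1.6,9.9,0],[0,0,0],-1],[[-1.6,9.9,0],[0,0,0],-1],[[-1.6,9.9,0],[0,0,0],-1]]'
python3 - <<'E'
from h import *
s=snap('wrist','w10.png');f=s['frame'];hs=cv2.cvtColor(f,cv2.COLOR_RGB2HSV)
m=(hs[:,:,1]<55).astype(np.uint8);m[:,:200]=0;m[:,380:]=0;m[275:]=0
m=cv2.morphologyEx(m,cv2.MORPH_OPEN,np.ones((3,3)))
for c in cv2.findContours(m,cv2.RETR_EXTERNAL,cv2.CHAIN_APPROX_NONE)[0]:
    if cv2.contourArea(c)>1500:
        b=cv2.boxPoints(cv2.minAreaRect(c));P=np.array([onz(s,*p,30)[:2] for p in b]);print(cv2.boundingRect(c),P.tolist(),P.mean(0),togo([*P.mean(0),30]))
E
```

```text
[[548.1, 92.8], [554.4, 34.4], [414.6, 24.1], [407.1, 83.1]] [481.05  58.6   30.  ]
[[550.5, 99.1], [569.6, -79.9], [426.7, -96.8], [406.8, 89.6]] [488.4   3.   18. ]
t: 23.15
tcp_pos: [480.6, -287.0, 211.9]
ee_rot: [[0.995, 0.104, -0.0], [0.104, -0.995, 0.0], [-0.0, -0.001, -1.0]]
ft_force: [-0.1, 0.6, -0.1]
width: 1.002
grasp_force: 0.0
(253, 121, 61, 132) [[547.6, -251.8], [553.6, -309.7], [415.2, -328.4], [408.3, -262.1]] [ 481.175 -288.   ] [1.00e-02 2.50e-01 1.82e+01]
```

```bash
python3 -m jog '[[[0,0.1,4],[0,0,0],-1],[[0,0.1,8],[0,0,0],-1],[[0,0.1,12],[0,0,0],-1],[[0,0.1,15.5],[0,0,0],-1],[[0,0.1,17],[0,0,0],-1]]' >/dev/null
python3 -m jog '[[[0,0,0.8],[0,0,0],-1],[[0,0,1.4],[0,0,0],-1],[[0,0,1.6],[0,0,0],-1],[[0,0,1.6],[0,0,0],-1]]'
python3 -m jog '[[[0,0,0],[0,0,0],1],[[0,0,0],[0,0,0],1],[[0,0,0],[0,0,0],1],[[0,0,0],[0,0,0],1],[[0,0,0],[0,0,0],1]]'
python3 -m jog '[[[0,0,0],[0,0,0],1],[[0,0,0],[0,0,0],1],[[0,0,0],[0,0,0],1],[[0,0,0],[0,0,0],1],[[0,0,0],[0,0,0],1]]'
```

```text
t: 23.95
tcp_pos: [481.3, -287.7, 27.0]
ee_rot: [[0.994, 0.105, 0.001], [0.105, -0.994, -0.0], [0.001, 0.0, -1.0]]
ft_force: [0.2, -0.8, 0.2]
width: 1.001
grasp_force: 0.0
t: 24.37
tcp_pos: [482.9, -288.5, 29.8]
ee_rot: [[0.994, 0.105, 0.005], [0.105, -0.995, -0.002], [0.005, 0.002, -1.0]]
ft_force: [-2.8, 5.9, 37.0]
width: 0.296
grasp_force: 18.2
t: 24.78
tcp_pos: [480.3, -288.0, 26.2]
ee_rot: [[0.995, 0.104, -0.0], [0.104, -0.995, 0.0], [-0.0, -0.0, -1.0]]
ft_force: [1.2, -0.4, 0.8]
width: 0.0
grasp_force: 0.2
```

The fingers closed over the top of the panel because the tips sit higher when open. I'll lift, reopen and re-measure.

```bash
python3 -m jog '[[[0,0,-2],[0,0,0],1],[[0,0,-6],[0,0,0],-1],[[0,0,-10],[0,0,0],-1],[[0,0,-14],[0,0,0],-1],[[0,0,-18.5],[0,0,0],-1]]' >/dev/null
python3 -m jog '[[[0,0,0],[0,0,0],-1],[[0,0,0],[0,0,0],-1],[[0,0,0],[0,0,0],-1],[[0,0,0],[0,0,0],-1]]'
python3 - <<'E'
from h import *
s=snap('wrist','w11.png');f=s['frame'];hs=cv2.cvtColor(f,cv2.COLOR_RGB2HSV)
m=(hs[:,:,1]<55).astype(np.uint8);m[:,:200]=0;m[:,380:]=0;m[275:]=0
m=cv2.morphologyEx(m,cv2.MORPH_OPEN,np.ones((3,3)))
for c in cv2.findContours(m,cv2.RETR_EXTERNAL,cv2.CHAIN_APPROX_NONE)[0]:
    if cv2.contourArea(c)>1500:
        r=cv2.minAreaRect(c);b=cv2.boxPoints(r);P=np.array([onz(s,*p,30)[:2] for p in b]);print(r,P.tolist(),P.mean(0),togo([*P.mean(0),13]))
E
```

```text
t: 25.53
tcp_pos: [479.4, -287.6, 206.4]
ee_rot: [[0.995, 0.105, -0.003], [0.105, -0.995, 0.001], [-0.003, -0.002, -1.0]]
ft_force: [0.0, -0.7, -0.2]
width: 1.001
grasp_force: 0.0
((283.0, 187.5), (133.0, 62.0), 90.0) [[546.2, -251.7], [552.3, -310.4], [413.9, -329.4], [406.8, -261.9]] [ 479.8  -288.35] [ 0.09  0.12 19.33]
```

```bash
python3 -m jog '[[[0,0.05,4],[0,0,0],-1],[[0,0.05,8],[0,0,0],-1],[[0,0.05,12],[0,0,0],-1],[[0,0.05,16],[0,0,0],-1],[[0,0.05,17],[0,0,0],-1]]' >/dev/null
python3 -m jog '[[[0,0,0.8],[0,0,0],-1],[[0,0,1.6],[0,0,0],-1],[[0,0,2.3],[0,0,0],-1],[[0,0,2.4],[0,0,0],-1],[[0,0,2.4],[0,0,0],-1]]'
python3 -m jog '[[[0,0,0],[0,0,0],1],[[0,0,0],[0,0,0],1],[[0,0,0],[0,0,0],1]]'
```

```text
t: 26.42
tcp_pos: [481.0, -288.9, 14.9]
ee_rot: [[0.995, 0.104, 0.001], [0.104, -0.995, -0.001], [0.001, 0.001, -1.0]]
ft_force: [-0.2, 0.8, -0.3]
width: 1.0
grasp_force: 0.0
t: 26.67
tcp_pos: [481.1, -288.9, 15.3]
ee_rot: [[0.995, 0.105, 0.002], [0.105, -0.995, -0.001], [0.001, 0.001, -1.0]]
ft_force: [-0.7, 0.9, 4.0]
width: 0.686
grasp_force: 63.4
```

```bash
python3 -m jog '[[[0,0,0],[0,0,0],1],[[0,0,-1],[0,0,0],1],[[0,0,-3],[0,0,0],1],[[0,0,-7],[0,0,0],1],[[0,0,-10],[0,0,0],1]]'
python3 -m jog '[[[0.5,-3,0],[0,0,0],1],[[1,-7,0],[0,0,0],1],[[2,-11,0],[0,0,0],1],[[3,-15,0],[0,0,0],1],[[3,-18,0],[0,0,0],1]]' >/dev/null
python3 -m jog '[[[0.7,-3,0],[0,0,0],1],[[0.7,-5.7,0],[0,0,0],1],[[0.7,-5.7,4],[0,0,0],1],[[0.7,-5.7,7.5],[0,0,0],1],[[0.7,-5.7,8.5],[0,0,0],1]]'
python3 -m jog '[[[0,0,0.5],[0,0,0],1],[[0,0,1],[0,0,0],1],[[0,0,1.3],[0,0,0],1],[[0,0,1.4],[0,0,0],1],[[0,0,1.4],[0,0,0],1]]'
```

```text
t: 27.08
tcp_pos: [480.3, -288.5, 116.5]
ee_rot: [[0.995, 0.104, 0.0], [0.104, -0.995, -0.0], [0.0, 0.0, -1.0]]
ft_force: [1.3, -1.4, -1.0]
width: 0.678
grasp_force: 65.0
t: 27.92
tcp_pos: [490.3, -48.3, 26.4]
ee_rot: [[0.994, 0.106, -0.004], [0.106, -0.994, 0.0], [-0.004, -0.0, -1.0]]
ft_force: [-1.7, -0.5, -0.3]
width: 0.682
grasp_force: 64.9
t: 28.33
tcp_pos: [493.1, -49.3, 15.8]
ee_rot: [[0.995, 0.104, 0.001], [0.104, -0.995, -0.0], [0.001, 0.0, -1.0]]
ft_force: [0.6, 0.0, -1.0]
width: 0.679
grasp_force: 64.9
```

```bash
python3 -m jog '[[[0,0,0.05],[0,0,0],1],[[0,0,0.05],[0,0,0],-1],[[0,0,0.05],[0,0,0],-1],[[0,0,0.05],[0,0,0],-1],[[0,0,0.05],[0,0,0],-1]]'
python3 -m jog '[[[0,0,-1],[0,0,0],-1],[[0,0,-5],[0,0,0],-1],[[0,0,-9],[0,0,0],-1],[[0,0,-13],[0,0,0],-1],[[0,0,-17],[0,0,0],-1]]' >/dev/null
python3 -m jog '[[[0,-4,0],[0,0,0],-1],[[0,-8,0],[0,0,0],-1],[[0,-10.7,0],[0,0,0],-1],[[0,-10.7,0],[0,0,0],-1],[[0,-10.7,0],[0,0,0],-1]]'
python3 - <<'E'
from h import *
s=snap('wrist','w12.png');f=s['frame'];hs=cv2.cvtColor(f,cv2.COLOR_RGB2HSV)
m=(hs[:,:,1]<55).astype(np.uint8);m[275:]=0
m=cv2.morphologyEx(m,cv2.MORPH_OPEN,np.ones((3,3)))
for c in cv2.findContours(m,cv2.RETR_EXTERNAL,cv2.CHAIN_APPROX_NONE)[0]:
    if cv2.contourArea(c)>1500:
        r=cv2.minAreaRect(c);b=cv2.boxPoints(r);P=np.array([onz(s,*p,30)[:2] for p in b]);print(r,P.tolist(),P.mean(0),togo([*P.mean(0),13]))
E
```

```text
t: 28.75
tcp_pos: [492.6, -48.9, 14.7]
ee_rot: [[0.995, 0.105, 0.0], [0.105, -0.995, -0.0], [0.0, 0.0, -1.0]]
ft_force: [0.7, -0.2, 0.5]
width: 0.999
grasp_force: 0.0
t: 29.58
tcp_pos: [480.9, 59.1, 185.3]
ee_rot: [[0.994, 0.108, 0.001], [0.108, -0.994, 0.0], [0.001, -0.0, -1.0]]
ft_force: [0.8, 0.4, -0.0]
width: 1.001
grasp_force: 0.0
((111.90000915527344, 199.8000030517578), (40.696434020996094, 49.19349670410156), 63.43495178222656) [[465.9, 250.4], [491.8, 207.9], [457.8, 192.3], [430.1, 236.1]] [461.4   221.675] [ -0.23 -16.54  17.2 ]
((398.3332214355469, 193.66836547851562), (68.2554931640625, 145.81668090820312), 4.127592086791992) [[419.8, -27.5], [562.4, -10.2], [564.6, -71.1], [422.0, -98.4]] [492.2 -51.8] [-0.06 10.98 17.21]
((282.9497375488281, 192.01126098632812), (67.22898864746094, 141.3808135986328), 1.432096242904663) [[409.7, 87.1], [549.4, 94.2], [554.4, 34.5], [415.3, 18.0]] [482.2   58.45] [ 0.11 -0.09 17.2 ]
```

View pics/w12.png

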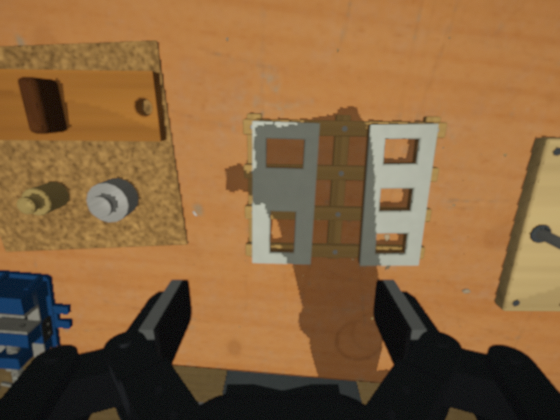

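The set panel lies flat on the rack's -y half at (398,193), with the waiting panel right under the gripper at (284,193). I'll grasp it now.

```bash
python3 -m jog '[[[0.1,-0.05,4],[0,0,0],-1],[[0.1,-0.05,8],[0,0,0],-1],[[0.1,-0.05,12],[0,0,0],-1],[[0.1,-0.05,14.5],[0,0,0],-1],[[0.1,-0.05,15],[0,0,0],-1]]' >/dev/null
python3 -m jog '[[[0,0,0.8],[0,0,0],-1],[[0,0,1.5],[0,0,0],-1],[[0,0,2],[0,0,0],-1],[[0,0,2],[0,0,0],-1],[[0,0,2],[0,0,0],-1]]'
python3 -m jog '[[[0,0,0],[0,0,0],1],[[0,0,0],[0,0,0],1],[[0,0,0],[0,0,0],1],[[0,0,0],[0,0,0],1]]'
python3 -m jog '[[[0,0,0],[0,0,0],1],[[0,0,-1],[0,0,0],1],[[0,0,-3],[0,0,0],1],[[0,0,-7],[0,0,0],1],[[0,0,-11],[0,0,0],1]]'
python3 -m jog '[[[0,0,0],[0,0,0],1],[[0,0,0],[0,0,0],1],[[0,0,0],[0,0,0],1]]'
python3 - <<'E'
from h import *
print(togo([479.5,-287,120]))
E
```

```text
t: 30.47
tcp_pos: [482.8, 58.0, 15.2]
ee_rot: [[0.995, 0.104, 0.001], [0.104, -0.995, 0.0], [0.001, 0.0, -1.0]]
ft_force: [0.2, -0.6, 0.3]
width: 1.002
grasp_force: 0.0
t: 30.8
tcp_pos: [482.7, 58.1, 15.4]
ee_rot: [[0.995, 0.104, 0.001], [0.104, -0.995, 0.0], [0.001, -0.0, -1.0]]
ft_force: [-1.7, 0.2, 9.7]
width: 0.685
grasp_force: 62.8
t: 31.22
tcp_pos: [480.9, 57.9, 125.6]
ee_rot: [[0.994, 0.105, -0.003], [0.105, -0.994, -0.0], [-0.003, 0.0, -1.0]]
ft_force: [1.0, 0.2, -0.9]
width: 0.682
grasp_force: 65.4
t: 31.47
tcp_pos: [482.0, 58.0, 124.9]
ee_rot: [[0.995, 0.104, 0.001], [0.104, -0.995, -0.0], [0.001, 0.0, -1.0]]
ft_force: [-0.5, -0.0, -1.1]
width: 0.682
grasp_force: 65.5
[-3.85 34.28  0.49]
```

```bash
python3 -m jog '[[[-0.5,3,0],[0,0,0],1],[[-1,7,0],[0,0,0],1],[[-1.5,11,0],[0,0,0],1],[[-2,15,0],[0,0,0],1],[[-2,19,0],[0,0,0],1]]' >/dev/null
python3 -m jog '[[[-0.5,4,0],[0,0,0],1],[[-1,8,0],[0,0,0],1],[[-1.5,12,0],[0,0,0],1],[[-1.75,15.3,0],[0,0,0],1],[[-1.75,15.3,0],[0,0,0],1]]' >/dev/null
python3 -m jog '[[[0,0,0],[0,0,0],1],[[0,0,0],[0,0,0],1],[[0,0,0],[0,0,0],1]]'
python3 -m jog '[[[0,0,4],[0,0,0],1],[[0,0,8],[0,0,0],1],[[0,0,9.3],[0,0,0],1],[[0,0,9.5],[0,0,0],1],[[0,0,9.5],[0,0,0],1]]'
python3 -m jog '[[[0,0,0.5],[0,0,0],1],[[0,0,0.9],[0,0,0],1],[[0,0,1.2],[0,0,0],1],[[0,0,1.4],[0,0,0],1],[[0,0,1.4],[0,0,0],1]]'
```

```text
t: 32.55
tcp_pos: [480.5, -285.1, 123.6]
ee_rot: [[0.994, 0.106, -0.002], [0.106, -0.994, 0.002], [-0.001, -0.002, -1.0]]
ft_force: [0.5, 0.8, -0.2]
width: 0.679
grasp_force: 65.4
t: 32.97
tcp_pos: [480.5, -285.4, 28.8]
ee_rot: [[0.994, 0.107, -0.002], [0.107, -0.994, 0.001], [-0.002, -0.002, -1.0]]
ft_force: [0.6, -0.2, 0.8]
width: 0.681
grasp_force: 65.4
t: 33.38
tcp_pos: [481.0, -287.1, 15.7]
ee_rot: [[0.995, 0.105, 0.001], [0.105, -0.995, -0.0], [0.001, 0.0, -1.0]]
ft_force: [1.0, -0.6, -0.6]
width: 0.682
grasp_force: 65.4
```

```bash
python3 -m jog '[[[0,0,0.05],[0,0,0],1],[[0,0,0.05],[0,0,0],-1],[[0,0,0.05],[0,0,0],-1],[[0,0,0.05],[0,0,0],-1],[[0,0,0.05],[0,0,0],-1]]'
python3 -m jog '[[[0,0,-1],[0,0,0],-1],[[0,0,-5],[0,0,0],-1],[[0,0,-9],[0,0,0],-1],[[0,0,-13],[0,0,0],-1],[[0,0,-17],[0,0,0],-1]]' >/dev/null
python3 -m jog '[[[0,0,0],[0,0,0],-1],[[0,0,0],[0,0,0],-1],[[0,0,0],[0,0,0],-1]]'
cat >> h.py <<'E'
def white(s,z=30,u0=0,u1=560):
    m=(cv2.cvtColor(s['frame'],cv2.COLOR_RGB2HSV)[:,:,1]<55).astype(np.uint8);m[280:]=0;m[:,:u0]=0;m[:,u1:]=0
    m=cv2.morphologyEx(m,cv2.MORPH_OPEN,np.ones((3,3)))
    for c in cv2.findContours(m,cv2.RETR_EXTERNAL,cv2.CHAIN_APPROX_NONE)[0]:
        if cv2.contourArea(c)>1500:
            r=cv2.minAreaRect(c);P=np.array([onz(s,*p,z)[:2] for p in cv2.boxPoints(r)]);print(np.round(r[0]),np.round(r[1]),r[2],P.tolist(),P.mean(0))
E
python3 - <<'E'
from h import *
s=snap('wrist','w13.png');white(s,30,200,380)
m=(cv2.cvtColor(s['frame'],cv2.COLOR_RGB2HSV));print(arm.observe()['tcp_pos'])
E
```

```text
t: 33.8
tcp_pos: [480.8, -287.1, 15.1]
ee_rot: [[0.995, 0.104, 0.0], [0.104, -0.995, -0.0], [0.0, 0.0, -1.0]]
ft_force: [-0.6, -0.0, 0.1]
width: 0.997
grasp_force: 0.0
t: 34.47
tcp_pos: [480.5, -286.9, 185.4]
ee_rot: [[0.995, 0.104, 0.0], [0.104, -0.995, -0.0], [0.0, 0.0, -1.0]]
ft_force: [-0.2, -0.2, -0.6]
width: 1.007
grasp_force: 0.0
[284. 194.] [141.  66.] 90.0 [[547.0, -252.2], [553.1, -310.9], [414.3, -330.3], [407.2, -262.4]] [ 480.4  -288.95]
[ 480.00399316 -286.64545784  184.43989777]
```

```bash
python3 -m jog '[[[4,-19,0],[0,0,0],-1],[[4,-19,0],[0,0,0],-1],[[4,-19,0],[0,0,0],-1],[[4,-19,0],[0,0,0],-1],[[4,-19,0],[0,0,0],-1]]' >/dev/null
python3 -m jog '[[[4,-19,0],[0,0,0],-1],[[4,-19,0],[0,0,0],-1],[[4,-19,0],[0,0,0],-1],[[4,-19,0],[0,0,0],-1],[[4,-19,0],[0,0,0],-1]]' >/dev/null
python3 -m jog '[[[4.1,-16.9,0],[0,0,0],-1],[[4.1,-16.9,0],[0,0,0],-1],[[4.1,-16.9,0],[0,0,0],-1],[[4.1,-16.9,0],[0,0,0],-1],[[4.1,-16.9,0],[0,0,0],-1]]' >/dev/null
python3 -m jog '[[[0,0,4],[0,0,0],-1],[[0,0,8],[0,0,0],-1],[[0,0,8],[0,0,0],-1],[[0,0,8],[0,0,0],-1],[[0,0,8],[0,0,0],-1]]'
python3 - <<'E'
from h import *
print(togo([543.5,271.7,30.5]))
E
```

```text
t: 36.18
tcp_pos: [544.0, 271.6, 105.9]
ee_rot: [[0.995, 0.104, -0.0], [0.104, -0.995, -0.0], [-0.0, -0.0, -1.0]]
ft_force: [-0.2, 0.2, 0.5]
width: 1.001
grasp_force: 0.0
[-0.05 -0.02  7.54]
```

```bash
python3 -m jog '[[[-0.05,0,3],[0,0,0],-1],[[-0.05,0,6],[0,0,0],-1],[[-0.05,0,7.5],[0,0,0],-1],[[-0.05,0,7.5],[0,0,0],-1],[[-0.05,0,7.5],[0,0,0],-1]]'
python3 -m jog '[[[0,0,0],[0,0,0],1],[[0,0,0],[0,0,0],1],[[0,0,0],[0,0,0],1],[[0,0,0],[0,0,0],1],[[0,0,0],[0,0,0],1]]' >/dev/null
python3 -m jog '[[[0,0,0],[0,0,0],1],[[0,0,0],[0,0,0],1],[[0,0,0],[0,0,0],1],[[0,0,0],[0,0,0],1],[[0,0,0],[0,0,0],1]]'
python3 -m jog '[[[0,0,-1],[0,0,0],1],[[0,0,-4],[0,0,0],1],[[0,0,-8],[0,0,0],1],[[0,0,-12],[0,0,0],1],[[0,0,-14],[0,0,0],1]]'
```

```text
t: 36.6
tcp_pos: [544.2, 271.9, 31.7]
ee_rot: [[0.995, 0.104, 0.001], [0.104, -0.995, 0.001], [0.001, -0.001, -1.0]]
ft_force: [0.3, 0.0, 0.0]
width: 1.001
grasp_force: 0.0
t: 37.43
tcp_pos: [543.5, 271.9, 30.5]
ee_rot: [[0.995, 0.105, 0.001], [0.105, -0.995, 0.0], [0.001, -0.0, -1.0]]
ft_force: [0.1, -1.3, 6.3]
width: 0.172
grasp_force: 59.9
t: 37.85
tcp_pos: [544.3, 272.5, 175.0]
ee_rot: [[0.994, 0.105, 0.004], [0.105, -0.995, 0.003], [0.004, -0.002, -1.0]]
ft_force: [1.6, 0.4, -2.1]
width: 0.173
grasp_force: 59.1
```

```bash
python3 -m jog '[[[-0.5,3,0],[0,0,0],1],[[-1.5,7,0],[0,0,0],1],[[-2.5,11,0],[0,0,0],1],[[-3,15,0],[0,0,0],1],[[-4,19,0],[0,0,0],1]]' >/dev/null
python3 -m jog '[[[-1,4,0],[0,0,0],1],[[-2,8,0],[0,0,0],1],[[-3,12,0],[0,0,0],1],[[-3.5,15.5,0],[0,0,0],1],[[-4,19,0],[0,0,0],1]]' >/dev/null
python3 -m jog '[[[-1,4,0],[0,0,0],1],[[-2,8,0],[0,0,0],1],[[-3,12,0],[0,0,0],1],[[-4.1,15.5,0],[0,0,0],1],[[-4.1,16.9,0],[0,0,0],1]]' >/dev/null
python3 -m jog '[[[0,0,2],[0,0,0],1],[[0,0,4],[0,0,0],1],[[0,0,5],[0,0,0],1],[[0,0,5],[0,0,0],1],[[0,0,5],[0,0,0],1]]' >/dev/null
python3 -m jog '[[[0,0,0],[0,0,0],1],[[0,0,0],[0,0,0],1],[[0,0,0],[0,0,0],1],[[0,0,0],[0,0,0],1],[[0,0,0],[0,0,0],1]]'
python3 - <<'E'
from h import *
print(togo([480.7,-287.1,56.1]))
s=snap('wrist','w14.png')
# pins / holes: dark blobs on the board
f=s['frame'];g=cv2.cvtColor(f,cv2.COLOR_RGB2GRAY)
print(proj(s,[480.7-78*.105*-0-8.2,-287.1+77.6,85]))
E
```

```text
t: 39.93
tcp_pos: [480.5, -287.1, 120.5]
ee_rot: [[0.995, 0.105, 0.001], [0.105, -0.995, -0.0], [0.001, 0.0, -1.0]]
ft_force: [0.6, 0.1, -1.6]
width: 0.169
grasp_force: 59.1
[0.02 0.   6.44]
[153.4 250.9]
```

```bash
python3 -m jog '[[[0,0,1],[0,0,0],1],[[0,0,2],[0,0,0],1],[[0,0,2.7],[0,0,0],1],[[0,0,3.4],[0,0,0],1],[[0,0,4],[0,0,0],1]]'
python3 -m jog '[[[0,0,0.6],[0,0,0],1],[[0,0,1.2],[0,0,0],1],[[0,0,1.6],[0,0,0],1],[[0,0,1.9],[0,0,0],1],[[0,0,2.1],[0,0,0],1]]'
python3 -m jog '[[[0,0,0.2],[0,0,0],1],[[0,0,0.3],[0,0,0],1],[[0,0,0.3],[0,0,0],1],[[0,0,0.3],[0,0,0],1],[[0,0,0.3],[0,0,0],1]]'
```

```text
t: 40.4
tcp_pos: [479.8, -286.8, 78.6]
ee_rot: [[0.995, 0.105, -0.001], [0.105, -0.995, 0.001], [-0.001, -0.001, -1.0]]
ft_force: [0.4, -0.7, -2.4]
width: 0.171
grasp_force: 59.2
t: 40.82
tcp_pos: [480.2, -287.0, 58.6]
ee_rot: [[0.995, 0.105, -0.0], [0.105, -0.995, 0.0], [-0.0, -0.0, -1.0]]
ft_force: [-0.3, 0.2, -2.2]
width: 0.172
grasp_force: 59.2
t: 41.23
tcp_pos: [480.3, -287.1, 56.5]
ee_rot: [[0.995, 0.104, 0.0], [0.104, -0.995, -0.0], [0.0, 0.0, -1.0]]
ft_force: [-2.2, 1.0, 6.9]
width: 0.17
grasp_force: 60.2
```

```bash
python3 -m jog '[[[0,0,0],[0,0,0],-1],[[0,0,0],[0,0,0],-1],[[0,0,0],[0,0,0],-1],[[0,0,0],[0,0,0],-1],[[0,0,0],[0,0,0],-1]]'
python3 -m jog '[[[0,0,-2],[0,0,0],-1],[[0,0,-6],[0,0,0],-1],[[0,0,-10],[0,0,0],-1],[[0,0,-12],[0,0,0],-1],[[0,0,-12],[0,0,0],-1]]'
python3 -m jog '[[[1.1,-19.3,0],[0,0,0],-1],[[1.1,-19.3,0],[0,0,0],-1],[[1.1,-19.3,0],[0,0,0],-1],[[1.1,-19.3,0],[0,0,0],-1],[[1.1,-19.3,0],[0,0,0],-1]]' >/dev/null
python3 -m jog '[[[1.1,-19.3,0],[0,0,0],-1],[[1.1,-19.3,0],[0,0,0],-1],[[1.1,-19.3,0],[0,0,0],-1],[[1.1,-19.3,0],[0,0,0],-1],[[1.1,-19.3,0],[0,0,0],-1]]' >/dev/null
python3 -m jog '[[[1.1,-19.2,0],[0,0,-0.6],-1],[[1.1,-19.2,0],[0,0,-0.6],-1],[[1.1,-19.2,0],[0,0,-0.6],-1],[[1.1,-19.2,0],[0,0,-0.6],-1],[[1.1,-19.2,0],[0,0,-0.6],-1]]' >/dev/null
python3 -m jog '[[[0,0,0],[0,0,-0.6],-1],[[0,0,0],[0,0,-0.6],-1],[[0,0,0],[0,0,-0.6],-1],[[0,0,0],[0,0,-0.6],-1],[[0,0,0],[0,0,-0.6],-1]]' >/dev/null
python3 -m jog '[[[0,0,0],[0,0,-0.371],-1],[[0,0,0],[0,0,-0.371],-1],[[0,0,0],[0,0,-0.371],-1],[[0,0,0],[0,0,-0.371],-1],[[0,0,0],[0,0,-0.371],-1]]'
python3 - <<'E'
from h import *
print(togo([452.5,291,9]))
E
```

```text
t: 41.65
tcp_pos: [480.3, -287.1, 55.9]
ee_rot: [[0.995, 0.104, 0.0], [0.104, -0.995, -0.0], [0.0, 0.0, -1.0]]
ft_force: [-0.7, 0.2, -0.3]
width: 0.867
grasp_force: 0.0
t: 42.07
tcp_pos: [483.0, -288.4, 181.2]
ee_rot: [[0.995, 0.104, 0.008], [0.104, -0.995, -0.004], [0.007, 0.005, -1.0]]
ft_force: [-0.2, -1.1, -0.4]
width: 0.999
grasp_force: 0.0
t: 44.15
tcp_pos: [452.5, 291.0, 175.5]
ee_rot: [[-0.101, 0.995, -0.001], [0.995, 0.101, -0.0], [0.0, -0.001, -1.0]]
ft_force: [0.3, -0.4, 0.1]
width: 0.995
grasp_force: 0.0
[-0.000e+00  1.000e-02  1.665e+01]
```

```bash
python3 -m jog '[[[0,0,4],[0,0,0],-1],[[0,0,8],[0,0,0],-1],[[0,0,12],[0,0,0],-1],[[0,0,16],[0,0,0],-1],[[0,0,16.6],[0,0,0],-1]]' >/dev/null
python3 -m jog '[[[0,0,0],[0,0,0],-1],[[0,0,0],[0,0,0],-1],[[0,0,0],[0,0,0],1],[[0,0,0],[0,0,0],1],[[0,0,0],[0,0,0],1]]' >/dev/null
python3 -m jog '[[[0,0,0],[0,0,0],1],[[0,0,0],[0,0,0],1],[[0,0,0],[0,0,0],1],[[0,0,0],[0,0,0],1],[[0,0,0],[0,0,0],1]]'
python3 -m jog '[[[0,0,-1],[0,0,0],1],[[0,0,-4],[0,0,0],1],[[0,0,-8],[0,0,0],1],[[0,0,-12],[0,0,0],1],[[0,0,-16],[0,0,0],1]]'
python3 -m jog '[[[-3,0,0],[0,0,0],1],[[-6,-1,0],[0,0,0],1],[[-10,-1,0],[0,0,0],1],[[-14,-1,0],[0,0,0],1],[[-18,-1,0],[0,0,0],1]]' >/dev/null
python3 -m jog '[[[-4,-1,0],[0,0,0],1],[[-8,-1,0],[0,0,0],1],[[-12,-1,0],[0,0,0],1],[[-16,-1,0],[0,0,0],1],[[-19,-1,0],[0,0,0],1]]' >/dev/null
python3 -m jog '[[[-4,-1.2,0],[0,0,0],1],[[-8,-1.2,0],[0,0,0],1],[[-12,-1.2,0],[0,0,0],1],[[-16,-1.2,0],[0,0,0],1],[[-16.8,-1.2,0],[0,0,0],1]]' >/dev/null
python3 -m jog '[[[0,0,0],[0,0,0],1],[[0,0,0],[0,0,0],1],[[0,0,0],[0,0,0],1],[[0,0,0],[0,0,0],1]]'
python3 - <<'E'
from h import *
print(togo([476.1,-247.3,51]))
E
```

```text
t: 45.4
tcp_pos: [453.2, 291.4, 11.0]
ee_rot: [[-0.104, 0.995, 0.001], [0.995, 0.104, 0.0], [0.0, 0.001, -1.0]]
ft_force: [-1.1, -2.4, 9.6]
width: 0.287
grasp_force: 58.4
t: 45.82
tcp_pos: [451.8, 291.0, 172.1]
ee_rot: [[-0.105, 0.994, -0.001], [0.994, 0.105, -0.0], [0.0, -0.001, -1.0]]
ft_force: [1.6, 0.9, -2.5]
width: 0.292
grasp_force: 59.3
t: 47.4
tcp_pos: [477.3, -245.4, 170.3]
ee_rot: [[-0.107, 0.994, 0.0], [0.994, 0.107, 0.0], [0.0, 0.0, -1.0]]
ft_force: [0.2, -0.1, -0.5]
width: 0.284
grasp_force: 59.3
[-0.18 -0.14 11.93]
```

```bash
python3 -m jog '[[[-0.1,-0.1,4],[0,0,0],1],[[-0.1,-0.1,8],[0,0,0],1],[[-0.1,-0.1,10.5],[0,0,0],1],[[-0.1,-0.1,10.7],[0,0,0],1],[[-0.1,-0.1,10.7],[0,0,0],1]]'
python3 -m jog '[[[0,0,0.4],[0,0,0],1],[[0,0,0.6],[0,0,0],1],[[0,0,0.8],[0,0,0],1],[[0,0,0.9],[0,0,0],1],[[0,0,0.9],[0,0,0],1]]'
```

```text
t: 47.82
tcp_pos: [475.7, -246.8, 62.4]
ee_rot: [[-0.107, 0.994, -0.002], [0.994, 0.107, 0.002], [0.002, -0.002, -1.0]]
ft_force: [0.7, -0.0, -0.3]
width: 0.286
grasp_force: 59.3
t: 48.23
tcp_pos: [476.6, -248.5, 54.5]
ee_rot: [[-0.105, 0.995, 0.001], [0.995, 0.105, -0.001], [-0.001, 0.001, -1.0]]
ft_force: [-0.1, -0.2, -1.4]
width: 0.289
grasp_force: 59.3
```

```bash
python3 -m jog '[[[0,0,0.1],[0,0,0],1],[[0,0,0.2],[0,0,0],1],[[0,0,0.2],[0,0,0],1],[[0,0,0.2],[0,0,0],1]]'
python3 -m jog '[[[0,0,0],[0,0,0],-1],[[0,0,0],[0,0,0],-1],[[0,0,0],[0,0,0],-1],[[0,0,0],[0,0,0],-1],[[0,0,0],[0,0,0],-1]]'
python3 -m jog '[[[0,0,-2],[0,0,0],-1],[[0,0,-6],[0,0,0],-1],[[0,0,-10],[0,0,0],-1],[[0,0,-12],[0,0,0],-1],[[0,0,-12],[0,0,0],-1]]'
python3 -m jog '[[[19,1,0],[0,0,0],-1],[[19,1,0],[0,0,0],-1],[[19,1,0],[0,0,0],-1],[[19,1,0],[0,0,0],-1],[[19,1,0],[0,0,0],-1]]' >/dev/null
python3 -m jog '[[[19,1,0],[0,0,0],-1],[[19,1,0],[0,0,0],-1],[[19,1,0],[0,0,0],-1],[[19,1,0],[0,0,0],-1],[[19,1,0],[0,0,0],-1]]' >/dev/null
python3 -m jog '[[[9.4,1,0],[0,0,0],-1],[[9.4,1,0],[0,0,0],-1],[[9.4,1,0],[0,0,0],-1],[[9.4,1,0],[0,0,0],-1],[[9.4,1,0],[0,0,0],-1]]' >/dev/null
python3 -m jog '[[[0,0,0],[0,0,0],-1],[[0,0,0],[0,0,0],-1],[[0,0,0],[0,0,0],-1]]'
python3 - <<'E'
from h import *
print(togo([457.5,225.7,12]))
E
```

```text
t: 48.57
tcp_pos: [476.6, -248.3, 52.9]
ee_rot: [[-0.105, 0.994, 0.001], [0.994, 0.105, -0.001], [-0.001, 0.001, -1.0]]
ft_force: [-3.4, 1.4, 9.5]
width: 0.288
grasp_force: 60.4
t: 48.98
tcp_pos: [476.3, -248.3, 51.9]
ee_rot: [[-0.105, 0.995, -0.0], [0.995, 0.105, 0.0], [0.0, -0.0, -1.0]]
ft_force: [-0.9, 0.2, -0.1]
width: 0.967
grasp_force: 0.0
t: 49.4
tcp_pos: [479.1, -249.0, 176.9]
ee_rot: [[-0.105, 0.994, 0.007], [0.994, 0.105, -0.003], [-0.004, 0.007, -1.0]]
ft_force: [0.7, 0.3, 0.5]
width: 1.005
grasp_force: 0.0
t: 50.9
tcp_pos: [456.8, 224.6, 171.8]
ee_rot: [[-0.102, 0.995, -0.0], [0.995, 0.102, -0.001], [-0.001, -0.0, -1.0]]
ft_force: [0.2, 0.6, 0.5]
width: 1.001
grasp_force: 0.0
[ 0.11  0.08 15.98]
```

```bash
python3 -m jog '[[[0.1,0.05,4],[0,0,0],-1],[[0.1,0.05,8],[0,0,0],-1],[[0.1,0.05,12],[0,0,0],-1],[[0.1,0.05,15.5],[0,0,0],-1],[[0.1,0.05,16.1],[0,0,0],-1]]' >/dev/null
python3 -m jog '[[[0,0,0],[0,0,0],-1],[[0,0,0],[0,0,0],-1],[[0,0,0],[0,0,0],1],[[0,0,0],[0,0,0],1],[[0,0,0],[0,0,0],1]]' >/dev/null
python3 -m jog '[[[0,0,0],[0,0,0],1],[[0,0,0],[0,0,0],1],[[0,0,0],[0,0,0],1],[[0,0,0],[0,0,0],1],[[0,0,0],[0,0,0],1]]'
python3 -m jog '[[[0,0,-1],[0,0,0],1],[[0,0,-4],[0,0,0],1],[[0,0,-8],[0,0,0],1],[[0,0,-12],[0,0,0],1],[[0,0,-16],[0,0,0],1]]'
python3 -m jog '[[[-3,0,0],[0,0,0],1],[[-6,-1,0],[0,0,0],1],[[-10,-1,0],[0,0,0],1],[[-14,-1,0],[0,0,0],1],[[-18,-1,0],[0,0,0],1]]' >/dev/null
python3 -m jog '[[[-4,-1,0],[0,0,0],1],[[-8,-1,0],[0,0,0],1],[[-12,-1,0],[0,0,0],1],[[-16,-1,0],[0,0,0],1],[[-19,-1,0],[0,0,0],1]]' >/dev/null
python3 -m jog '[[[-4,-1,0],[0,0,0],1],[[-8,-1,0],[0,0,0],1],[[-12,-1,0],[0,0,0],1],[[-16,-1,0],[0,0,0],1],[[-18.2,-1,0],[0,0,0],1]]' >/dev/null
python3 -m jog '[[[0,0,0],[0,0,0],1],[[0,0,0],[0,0,0],1],[[0,0,0],[0,0,0],1],[[0,0,0],[0,0,0],1]]'
python3 - <<'E'
from h import *
print(togo([484.5,-326.9,52]))
E
```

```text
t: 52.15
tcp_pos: [457.7, 227.6, 12.5]
ee_rot: [[-0.105, 0.995, 0.002], [0.995, 0.105, 0.0], [0.0, 0.002, -1.0]]
ft_force: [-1.0, -2.9, 14.3]
width: 0.439
grasp_force: 58.8
t: 52.57
tcp_pos: [456.0, 227.2, 173.2]
ee_rot: [[-0.105, 0.994, -0.001], [0.994, 0.105, 0.0], [0.0, -0.001, -1.0]]
ft_force: [1.0, 0.1, -2.4]
width: 0.438
grasp_force: 61.3
t: 54.15
tcp_pos: [485.1, -322.9, 171.3]
ee_rot: [[-0.107, 0.994, 0.0], [0.994, 0.107, 0.001], [0.001, 0.0, -1.0]]
ft_force: [-0.5, -0.1, -1.0]
width: 0.438
grasp_force: 61.3
[-0.4  -0.1  11.93]
```

```bash
python3 -m jog '[[[-0.3,-0.1,4],[0,0,0],1],[[-0.3,-0.1,8],[0,0,0],1],[[-0.3,-0.1,10.3],[0,0,0],1],[[-0.3,-0.1,10.7],[0,0,0],1],[[-0.3,-0.1,10.7],[0,0,0],1]]' >/dev/null
python3 -m jog '[[[0,0,0.3],[0,0,0],1],[[0,0,0.5],[0,0,0],1],[[0,0,0.6],[0,0,0],1],[[0,0,0.7],[0,0,0],1],[[0,0,0.7],[0,0,0],1]]'
python3 -m jog '[[[0,0,0.1],[0,0,0],1],[[0,0,0.15],[0,0,0],1],[[0,0,0.2],[0,0,0],1],[[0,0,0.2],[0,0,0],1],[[0,0,0.2],[0,0,0],1]]'
```

```text
t: 54.98
tcp_pos: [484.5, -328.1, 57.6]
ee_rot: [[-0.105, 0.995, 0.001], [0.995, 0.105, -0.001], [-0.001, 0.001, -1.0]]
ft_force: [-0.2, 0.5, -1.0]
width: 0.438
grasp_force: 61.3
t: 55.4
tcp_pos: [484.2, -327.9, 54.9]
ee_rot: [[-0.105, 0.995, -0.0], [0.995, 0.105, 0.0], [0.0, -0.0, -1.0]]
ft_force: [-1.2, -0.6, -1.7]
width: 0.437
grasp_force: 61.3
```

```bash
python3 -m jog '[[[0,0,0.1],[0,0,0],1],[[0,0,0.15],[0,0,0],1],[[0,0,0.15],[0,0,0],1],[[0,0,0.15],[0,0,0],1]]'
python3 -m jog '[[[0,0,0],[0,0,0],-1],[[0,0,0],[0,0,0],-1],[[0,0,0],[0,0,0],-1],[[0,0,0],[0,0,0],-1],[[0,0,0],[0,0,0],-1]]'
python3 -m jog '[[[0,0,-2],[0,0,0],-1],[[0,0,-6],[0,0,0],-1],[[0,0,-10],[0,0,0],-1],[[0,0,-14],[0,0,0],-1],[[0,0,-14],[0,0,0],-1]]'
python3 -m jog '[[[5,0,0],[0,0,0],-1],[[5,0,0],[0,0,0],-1],[[5,0,0],[0,0,0],-1],[[5,0,0],[0,0,0],-1],[[5,0,0],[0,0,0],-1]]'
python3 - <<'E'
from h import *
s=snap('side','side1.png');hs=cv2.cvtColor(s['frame'],cv2.COLOR_RGB2HSV)
w=snap('wrist','w15.png')
white(w,30)
# check projected knob positions vs pixel colour
for n,p in dict(brass=[476.4,-248.3,89],steel=[484.3,-327.9,86],handle=[480.3,-287.1,76]).items():
    for k,c in(('side',s),('wrist',w)):
        u,v=proj(c,p); print(n,k,(u,v),c['frame'][int(v),int(u)].tolist())
E
```

```text
t: 55.73
tcp_pos: [484.3, -328.1, 54.4]
ee_rot: [[-0.105, 0.995, 0.0], [0.995, 0.105, -0.001], [-0.001, 0.0, -1.0]]
ft_force: [-3.7, 0.8, 9.2]
width: 0.434
grasp_force: 62.5
t: 56.15
tcp_pos: [484.2, -327.8, 53.4]
ee_rot: [[-0.105, 0.994, -0.0], [0.994, 0.105, 0.0], [0.0, -0.0, -1.0]]
ft_force: [0.4, -0.4, 0.5]
width: 1.001
grasp_force: 0.0
t: 56.57
tcp_pos: [488.1, -329.1, 201.5]
ee_rot: [[-0.105, 0.994, 0.01], [0.994, 0.105, -0.006], [-0.007, 0.009, -1.0]]
ft_force: [2.3, -0.4, 0.3]
width: 1.003
grasp_force: 0.0
t: 56.98
tcp_pos: [478.8, -278.9, 193.3]
ee_rot: [[-0.104, 0.995, -0.0], [0.995, 0.104, -0.0], [-0.0, -0.0, -1.0]]
ft_force: [0.5, -0.9, -0.2]
width: 1.002
grasp_force: 0.0
[506. 265.] [ 28. 106.] 90.0 [[661.7, -319.9], [769.6, -308.5], [781.8, -340.1], [670.6, -352.1]] [ 720.925 -330.15 ]
brass side (np.float64(205.9), np.float64(272.4)) [246, 213, 129]
brass wrist (np.float64(283.5), np.float64(177.4)) [125, 106, 62]
steel side (np.float64(205.0), np.float64(303.0)) [105, 103, 100]
steel wrist (np.float64(283.0), np.float64(267.3)) [88, 86, 80]
handle side (np.float64(205.9), np.float64(291.5)) [46, 24, 11]
handle wrist (np.float64(283.2), np.float64(219.0)) [45, 23, 12]
```

The brass, steel and handle colours all appear where they should in both views, so the stack is right. Handing in.

```bash
python3 -c "
from plant import arm
print(arm.hand_in())"
```

```text
the job is handed in; nothing more can be done
None
```

I handed the job in at about 57 s of the 147 s allowed, with every step of the task carried out; no verdict came back. One grasp on the set panel missed and pushed on it with up to 37 N (limit 40 N), but it stayed in place and the second try held.

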